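Pour the brass nuts from the parts carousel and set them out in rows

TASK

Turn the carousel's wheel by its knob until the compartment with the brass nuts is at the spout, then tip the drum by its handle so that all the nuts slide out onto the apron, and let it back down level. Set every brass nut out flat on the green tray, one to a circle and wholly inside it, filling the white row before starting the blue row. Leave the wheel turned so that the compartment with the black plugs is at the spout, ready for the next job; the plugs stay in the carousel, and the spanner, tyre levers and bowl stay where they are.

Things in the scene. Friction and masses are not known exactly. Their poses are not given: they have to be found in the camera images.
- carousel: Parts carousel's fixed grey base. Origin on the shelf below the wheel's axle; z up, -x the way the spout pours. In its frame (mm): orange drum, rim of inner radius 106, top z = 74, open 60 degrees each side of -x (the spout); before it a white ramp, z = 38 at x = -114, 17 at -148, 6 at -196, then the flat apron, z = 6, to x = -276. Walls at y = +-104: 56 high to x = -150, 30 to -200, then 12, as at the end.
- drum (a joint): Tipping of the orange drum, rad, about a pivot along the carousel's y through its x = -110, z = 36 mm: 0 level (gravity brings it back there when let go), positive tips it to the spout, stop at 1.05. Damped, so it sinks back at about 1 rad/s; about 4 N upward at the handle lifts it. Discs in the compartment at the spout slide out at 0.2 to 0.4 rad (slick plastic, friction about 0.3); tipped much steeper they may land on edge.
- tip_handle (a point): Middle of the tipping handle: a round steel bar 12 mm thick, 100 mm long between two arms, along the carousel's y. Drum level: at x = 165, y = 0, z = 76 mm in the carousel's frame, 57 mm clear of the rim. Moves with the drum on an arc about the pivot (275 mm behind it, 40 mm above it) and can turn within fingers closed on it along the carousel's x. Axes: the drum's.
- wheel (a joint): Turning of the white wheel in the drum, rad, counterclockwise from above, no stops, stays as left (friction 0.06 N m). Three grey dividers 120 degrees apart, tops 73 mm above the shelf, floor 45 mm; at 0 and every 120 degrees a compartment is centred on the spout. Starts within 0.12 of 0, the empty compartment at the spout, brass nuts in one of the others, black plugs in the third.
- knob (a point): Middle of the black knob on the wheel's axle: an upright bar grip 46 mm long, 14 mm thick, 40 mm high (20 mm above and below this point, which is 104 mm above the shelf with the drum level). Turns with the wheel: its x axis runs along the bar, so at wheel angle 0 the bar lies along the carousel's x.
- tray: Green layout tray, 210 x 150 mm, fixed. Origin at the middle of its underside, on the shelf, x along its length. Floor 4 mm thick, edge lips 4 mm thick, tops 9 mm above the shelf. Two rows of three painted circles, 44 mm across, 64 mm apart both ways: the white row at y = +32 mm, the blue row at y = -32 mm.
- nut1: Round brass nut, a plain disc 23 mm in diameter and 13 mm high with a black dot (the hole) on each face, about 40 g. Origin at its centre, z along its axis; either face may be up. Four to six nuts are present; the others read None. They start on the wheel's floor, all in one compartment.
- nut2: Round brass nut, a plain disc 23 mm in diameter and 13 mm high with a black dot (the hole) on each face, about 40 g. Origin at its centre, z along its axis; either face may be up. Four to six nuts are present; the others read None. They start on the wheel's floor, all in one compartment.
- nut3: Round brass nut, a plain disc 23 mm in diameter and 13 mm high with a black dot (the hole) on each face, about 40 g. Origin at its centre, z along its axis; either face may be up. Four to six nuts are present; the others read None. They start on the wheel's floor, all in one compartment.
- nut4: Round brass nut, a plain disc 23 mm in diameter and 13 mm high with a black dot (the hole) on each face, about 40 g. Origin at its centre, z along its axis; either face may be up. Four to six nuts are present; the others read None. They start on the wheel's floor, all in one compartment.
- nut5: Round brass nut, a plain disc 23 mm in diameter and 13 mm high with a black dot (the hole) on each face, about 40 g. Origin at its centre, z along its axis; either face may be up. Four to six nuts are present; the others read None. They start on the wheel's floor, all in one compartment.
- nut6: Round brass nut, a plain disc 23 mm in diameter and 13 mm high with a black dot (the hole) on each face, about 40 g. Origin at its centre, z along its axis; either face may be up. Four to six nuts are present; the others read None. They start on the wheel's floor, all in one compartment.
- plug1: Black plastic plug, a disc of 23 mm diameter and 13 mm height with a grey dot on each face. Origin at its centre. Starts on the wheel's floor in a compartment of its own kind and stays in the wheel.
- plug2: Black plastic plug, a disc of 23 mm diameter and 13 mm height with a grey dot on each face. Origin at its centre. Starts on the wheel's floor in a compartment of its own kind and stays in the wheel.
- white1 (a point): Centre of a white painted circle on the tray's floor, 4 mm above the shelf (numbered along the tray's x).
- white2 (a point): Centre of a white painted circle on the tray's floor, 4 mm above the shelf (numbered along the tray's x).
- white3 (a point): Centre of a white painted circle on the tray's floor, 4 mm above the shelf (numbered along the tray's x).
- blue1 (a point): Centre of a blue painted circle on the tray's floor, 4 mm above the shelf (numbered along the tray's x).
- blue2 (a point): Centre of a blue painted circle on the tray's floor, 4 mm above the shelf (numbered along the tray's x).
- blue3 (a point): Centre of a blue painted circle on the tray's floor, 4 mm above the shelf (numbered along the tray's x).
- spanner: Grey steel bicycle spanner lying flat, 160 mm long. Bystander.
- lever1: Pink plastic tyre lever lying flat, 120 mm long. Bystander.
- lever2: Pink plastic tyre lever lying flat, 120 mm long. Bystander.
- bowl: Small stainless bowl, 100 mm across, 40 mm high, origin under its middle. Bystander. Not listed, fixed: a shut green box (118 x 168 mm, 81 high) near x = 0.61, y = -0.47 m, within 3 cm; an oil bottle (130 mm) and grease jar (70 mm high) beyond x = 0.75 m at the left; lower things by the edges. Nothing over 60 mm high stands between carousel and tray.

How it is judged:
On the way, in this order (a step that is already met when the one before it is completed fails the run):
1. with the drum level, the compartment with the nuts has been turned to the spout (every nut on the spout side of the axle) (value of joint drum below 0.12 rad and x of each of nut1, nut2, nut3, nut4, nut5, nut6 in the frame of carousel below -0.01 m), for 0.2 s.
2. with the drum tipped by more than 0.2 rad, every nut is out past the pivot, on the apron's side (value of joint drum above 0.2 rad and x of each of nut1, nut2, nut3, nut4, nut5, nut6 in the frame of carousel below -0.11 m), for 0.1 s.
3. the drum is level again (value of joint drum below 0.06 rad), for 0.2 s.
At the end, for the whole second after the job is handed in: The drum is level (within 0.06 rad); every nut present lies flat (within 0.15 rad) and at rest on the tray's floor with its centre within 10.5 mm of a circle's centre; each of the three white circles has a nut; both black plugs are still on the wheel, on the spout side of its axle (10 to 110 mm) (value of joint drum below 0.06 rad and ((horizontal distance between nut1 and white1 below 0.0105 m and z of nut1 in the frame of white1 between 0.003 and 0.0105 m) or (horizontal distance between nut1 and white2 below 0.0105 m and z of nut1 in the frame of white2 between 0.003 and 0.0105 m) or (horizontal distance between nut1 and white3 below 0.0105 m and z of nut1 in the frame of white3 between 0.003 and 0.0105 m) or (horizontal distance between nut1 and blue1 below 0.0105 m and z of nut1 in the frame of blue1 between 0.003 and 0.0105 m) or (horizontal distance between nut1 and blue2 below 0.0105 m and z of nut1 in the frame of blue2 between 0.003 and 0.0105 m) or (horizontal distance between nut1 and blue3 below 0.0105 m and z of nut1 in the frame of blue3 between 0.003 and 0.0105 m)) and ((horizontal distance between nut2 and white1 below 0.0105 m and z of nut2 in the frame of white1 between 0.003 and 0.0105 m) or (horizontal distance between nut2 and white2 below 0.0105 m and z of nut2 in the frame of white2 between 0.003 and 0.0105 m) or (horizontal distance between nut2 and white3 below 0.0105 m and z of nut2 in the frame of white3 between 0.003 and 0.0105 m) or (horizontal distance between nut2 and blue1 below 0.0105 m and z of nut2 in the frame of blue1 between 0.003 and 0.0105 m) or (horizontal distance between nut2 and blue2 below 0.0105 m and z of nut2 in the frame of blue2 between 0.003 and 0.0105 m) or (horizontal distance between nut2 and blue3 below 0.0105 m and z of nut2 in the frame of blue3 between 0.003 and 0.0105 m)) and ((horizontal distance between nut3 and white1 below 0.0105 m and z of nut3 in the frame of white1 between 0.003 and 0.0105 m) or (horizontal distance between nut3 and white2 below 0.0105 m and z of nut3 in the frame of white2 between 0.003 and 0.0105 m) or (horizontal distance between nut3 and white3 below 0.0105 m and z of nut3 in the frame of white3 between 0.003 and 0.0105 m) or (horizontal distance between nut3 and blue1 below 0.0105 m and z of nut3 in the frame of blue1 between 0.003 and 0.0105 m) or (horizontal distance between nut3 and blue2 below 0.0105 m and z of nut3 in the frame of blue2 between 0.003 and 0.0105 m) or (horizontal distance between nut3 and blue3 below 0.0105 m and z of nut3 in the frame of blue3 between 0.003 and 0.0105 m)) and ((horizontal distance between nut4 and white1 below 0.0105 m and z of nut4 in the frame of white1 between 0.003 and 0.0105 m) or (horizontal distance between nut4 and white2 below 0.0105 m and z of nut4 in the frame of white2 between 0.003 and 0.0105 m) or (horizontal distance between nut4 and white3 below 0.0105 m and z of nut4 in the frame of white3 between 0.003 and 0.0105 m) or (horizontal distance between nut4 and blue1 below 0.0105 m and z of nut4 in the frame of blue1 between 0.003 and 0.0105 m) or (horizontal distance between nut4 and blue2 below 0.0105 m and z of nut4 in the frame of blue2 between 0.003 and 0.0105 m) or (horizontal distance between nut4 and blue3 below 0.0105 m and z of nut4 in the frame of blue3 between 0.003 and 0.0105 m)) and ((horizontal distance between nut5 and white1 below 0.0105 m and z of nut5 in the frame of white1 between 0.003 and 0.0105 m) or (horizontal distance between nut5 and white2 below 0.0105 m and z of nut5 in the frame of white2 between 0.003 and 0.0105 m) or (horizontal distance between nut5 and white3 below 0.0105 m and z of nut5 in the frame of white3 between 0.003 and 0.0105 m) or (horizontal distance between nut5 and blue1 below 0.0105 m and z of nut5 in the frame of blue1 between 0.003 and 0.0105 m) or (horizontal distance between nut5 and blue2 below 0.0105 m and z of nut5 in the frame of blue2 between 0.003 and 0.0105 m) or (horizontal distance between nut5 and blue3 below 0.0105 m and z of nut5 in the frame of blue3 between 0.003 and 0.0105 m)) and ((horizontal distance between nut6 and white1 below 0.0105 m and z of nut6 in the frame of white1 between 0.003 and 0.0105 m) or (horizontal distance between nut6 and white2 below 0.0105 m and z of nut6 in the frame of white2 between 0.003 and 0.0105 m) or (horizontal distance between nut6 and white3 below 0.0105 m and z of nut6 in the frame of white3 between 0.003 and 0.0105 m) or (horizontal distance between nut6 and blue1 below 0.0105 m and z of nut6 in the frame of blue1 between 0.003 and 0.0105 m) or (horizontal distance between nut6 and blue2 below 0.0105 m and z of nut6 in the frame of blue2 between 0.003 and 0.0105 m) or (horizontal distance between nut6 and blue3 below 0.0105 m and z of nut6 in the frame of blue3 between 0.003 and 0.0105 m)) and angle between the z axis of each of nut1, nut2, nut3, nut4, nut5, nut6 and the z axis of tray, either way round below 0.15 rad and linear speed of each of nut1, nut2, nut3, nut4, nut5, nut6 below 0.02 m/s and ((horizontal distance between nut1 and white1 below 0.0105 m and z of nut1 in the frame of white1 between 0.003 and 0.0105 m) or (horizontal distance between nut2 and white1 below 0.0105 m and z of nut2 in the frame of white1 between 0.003 and 0.0105 m) or (horizontal distance between nut3 and white1 below 0.0105 m and z of nut3 in the frame of white1 between 0.003 and 0.0105 m) or (horizontal distance between nut4 and white1 below 0.0105 m and z of nut4 in the frame of white1 between 0.003 and 0.0105 m) or (horizontal distance between nut5 and white1 below 0.0105 m and z of nut5 in the frame of white1 between 0.003 and 0.0105 m) or (horizontal distance between nut6 and white1 below 0.0105 m and z of nut6 in the frame of white1 between 0.003 and 0.0105 m)) and ((horizontal distance between nut1 and white2 below 0.0105 m and z of nut1 in the frame of white2 between 0.003 and 0.0105 m) or (horizontal distance between nut2 and white2 below 0.0105 m and z of nut2 in the frame of white2 between 0.003 and 0.0105 m) or (horizontal distance between nut3 and white2 below 0.0105 m and z of nut3 in the frame of white2 between 0.003 and 0.0105 m) or (horizontal distance between nut4 and white2 below 0.0105 m and z of nut4 in the frame of white2 between 0.003 and 0.0105 m) or (horizontal distance between nut5 and white2 below 0.0105 m and z of nut5 in the frame of white2 between 0.003 and 0.0105 m) or (horizontal distance between nut6 and white2 below 0.0105 m and z of nut6 in the frame of white2 between 0.003 and 0.0105 m)) and ((horizontal distance between nut1 and white3 below 0.0105 m and z of nut1 in the frame of white3 between 0.003 and 0.0105 m) or (horizontal distance between nut2 and white3 below 0.0105 m and z of nut2 in the frame of white3 between 0.003 and 0.0105 m) or (horizontal distance between nut3 and white3 below 0.0105 m and z of nut3 in the frame of white3 between 0.003 and 0.0105 m) or (horizontal distance between nut4 and white3 below 0.0105 m and z of nut4 in the frame of white3 between 0.003 and 0.0105 m) or (horizontal distance between nut5 and white3 below 0.0105 m and z of nut5 in the frame of white3 between 0.003 and 0.0105 m) or (horizontal distance between nut6 and white3 below 0.0105 m and z of nut6 in the frame of white3 between 0.003 and 0.0105 m)) and x of plug1 in the frame of carousel between -0.11 and -0.01 m and x of plug2 in the frame of carousel between -0.11 and -0.01 m and height (world z) of each of plug1, plug2 below 0.075 m); the robot touches nothing.
It fails at once if a black plug leaves the carousel through the spout (x of any of plug1, plug2 in the frame of carousel below -0.13 m).
It fails at once if a black plug is lifted out of the carousel (height (world z) of any of plug1, plug2 above 0.3 m).
It fails at once if the spanner, a tyre lever or the bowl is shifted by more than 40 mm (distance of any of spanner, lever1, lever2, bowl from where it was at the start of the episode above 0.04 m).
Of nut1, nut2, nut3, nut4, nut5, nut6 only 4 to 6 are there at a start; the rules pass over those that are not, and their reading is None.
At some moment in a run one of nut1, nut2, nut3, nut4, nut5, nut6 may be knocked a few centimetres aside while the robot is not near it.
Once in a run the grip may slacken for a moment while it holds something.
It also fails if it takes over 210 s, if anything falls off the work surface, if the arm or the gripper's body presses on something with over 40 N, if the wrist force passes 120 N, or if a joint passes its speed limit or range.

ROBOT

A 7-joint arm with a two-finger parallel gripper is mounted at the origin on the work surface. World frame = base frame: x ahead of the robot, y to its left, z up, the work surface at z = 0. Lengths are in m, angles in rad, forces in N, time in s.
With the tool pointing down it reaches from about 0.4 to 0.875 m from the base axis. Payload 19.3 kg.
Tool frame: the origin (TCP) lies where the fingers leave the gripper's body, on its centre line; the fingertips stand bot.tip_reach ahead of it and the grasp point (between the pads) lies 54 mm ahead of it (bot.tip_reach is the distance from the TCP to the fingertips, in m); z points along the fingers, y is the line along which they close (so a half turn about z gives the same grasp; the last joint's range is limited). The gripper opens to 85 mm and grips with 20 to 120 N. Pads are 22 mm wide; open, the fingers measure 114 mm over their backs; the gripper's body (76 mm by 85 mm) begins 54 mm behind the grasp point. The pads swing forward as they close: fully open they stand 13 mm farther back than shut.
Start: joints at [-1.394, 0.521, -0.036, 1.599, 0.021, 1.021, -0.113], TCP at [0.153, 0.606, 0.304] pointing down, gripper open.
Joint ranges: [-2.91, 2.91], [-0.3, 2.13], [-1.5, 1.42], [0.17, 2.43], [-1.26, 4.41], [0.16, 1.93], [-2.52, 2.52]. Speed limits (rad/s): [1.89, 1.89, 2.39, 2.39, 3.01, 3.01, 3.01].

INTERFACE

Orientations are given as [roll, pitch, yaw] about the fixed x, y, z axes, in that order (R = Rz(yaw) Ry(pitch) Rx(roll)).
In Python, from workcell import bot gives the robot as it stands. The module is installed in compiled form; this text tells all that it offers.
- The arm moves only by the shell command python3 -m jog 'ROWS' [FORCE]. ROWS is JSON, a list that holds one entry, the list of rows, each a list of 7 numbers: the shift along the tool's x, y, z in mm, then the turn, a rotation vector about the tool's x, y, z in rad, then the opening, from 0 (shut) to 1 (fully open). In form: [[[tx, ty, tz, wx, wy, wz, fingers], ...]]. A call has 1 to 5 rows; each row shifts and turns the commanded pose from where the row before left it, along the tool's axes as they then stand; what a row does not reach is not made up. A row lasts 1/10 s, in which the tool goes at most 50 mm and 8.59 degrees, less where a joint would pass 70% of its speed; a pose out of reach is approached as far as the arm can. A call is refused whole if a number of a shift passes 50 or a number of a turn 0.15, either way. A call with a gripper value outside its range is refused whole. The fingers move at their own pace and stop on an object; FORCE is the grip in N (left out, the last holds). Time passes only in rows, so rows that do not move let the fingers close. It gives the time, the measured TCP pose, the force, the opening and the grip force at its end, in the units of the state.
- bot.observe(): the state, without advancing time (a new reading comes with each control period).
- bot.grab_frame(name): name is "scene" or "top" or "wrist"; returns a dict with "img" (420x560x3 uint8, red, green, blue), "intrinsics" (3x3 intrinsics, pixels), "R" (3x3) and "t" (3): a world point X has camera coordinates R X + t; the wrist camera has in their place "tool_from_camera" (4x4, takes a point from camera to tool coordinates, whose origin is the TCP and whose axes are the flange's). Camera axes: x right, y down, z forward; pixel columns grow to the right and rows downward; lengths in m; the calibration is good to about 2 mm. A picture is of the moment at which its call begins: read the wrist's pose just before it. There is no depth.
- bot.job_done(): hands the job in; it is judged then, once.
Trained networks look in a picture, given as the dict that the camera call returned (one of the last four; its "shot" number tells which), for a name from the list of things; names that differ only in an ending like _2 or _b are one class to them, and where a whole thing is asked for, a point or a joint stands for the part that bears it (a point fixed in the world has none). Each returns a list of dicts, best first, with "conf" (0 to 1); they miss things now and then, are a little off and sometimes report something else, mostly with a low value. They report only what shows in the picture. A call takes as long as a camera call.
- bot.trace(query, picture): "region" (420x560 bool, what is visible of it).
- bot.spot_point(query, picture): "xyz" ([x, y, z] in m, in world coordinates, good to about 4 mm: a listed point, or the origin of a listed thing).
The state is a dict: "clock": time; "qpos": joint angles; "qd": joint speeds; "joint_efforts": joint torques, N m; "position": TCP position; "tool_rot": TCP orientation; "force": force on the tool from outside, world axes, zero at the start; "moment": the same for the moment, N m; "grip_width": finger opening in m; "finger_force": force on a finger pad.
Only numpy, scipy, OpenCV 4.12 (cv2) and the standard library are available. Lean on these libraries where they do the work, as an engineer would, in place of code of your own. Each camera call takes 0.05 s, during which the arm holds its last target. There are 200 camera calls.

## Working session

There is one attempt and no reset: what is moved stays moved. The work goes in short steps, Python scripts to look and compute and a shell command to move; the robot and the scene stay as the last step left them, time stands still between calls to the robot, and variables do not carry over. Pictures are saved under pics/ and viewed, at most 14 in all, crops included, and the job is handed in when it is done.

```bash
mkdir -p pics; cat > h.py <<'E'
import numpy as np, cv2
from workcell import bot
from scipy.spatial.transform import Rotation as Rn
def save(f,n,crop=None,s=1):
    im=f["img"][:,:,::-1]
    if crop: im=im[crop[1]:crop[3],crop[0]:crop[2]]
    if s!=1: im=cv2.resize(im,None,fx=s,fy=s,interpolation=cv2.INTER_CUBIC)
    cv2.imwrite("pics/"+n,im)
def proj(f,X):
    c=f["R"]@np.asarray(X)+f["t"]; p=f["intrinsics"]@c; return p[:2]/p[2]
def unproj(f,u,v,z):
    d=f["R"].T@np.linalg.inv(f["intrinsics"])@[u,v,1]; o=-f["R"].T@f["t"]
    return o+d*(z-o[2])/d[2]
def wristcam(o,f):
    T=np.array(f["tool_from_camera"]);R=Rn.from_euler('xyz',o["tool_rot"]).as_matrix()
    Rc=R@T[:3,:3];tc=R@T[:3,3]+o["position"]
    f["R"]=Rc.T;f["t"]=-Rc.T@tc;return f
def spot(q,f,n=1):
    return [(np.round(r["xyz"],4).tolist(),round(r["conf"],2)) for r in bot.spot_point(q,f)[:n]]
E
python3 - <<'E'
from h import *
o=bot.observe();print(o, bot.tip_reach)
s=bot.grab_frame("scene");t=bot.grab_frame("top")
save(s,"s0.png");save(t,"t0.png")
for q in ["carousel","knob","tip_handle","tray","white1","white3","blue1","blue3","white2","blue2","bowl","spanner"]:
    print(q,spot(q,t),spot(q,s))
for q in ["nut1","plug1","lever1"]: print(q,spot(q,t,7))
E
```

```text
{'clock': 0.0, 'qpos': array([-1.39420433,  0.52205295, -0.03632045,  1.59997561,  0.02118791,
        1.02111422, -0.11282619]), 'qd': array([-0.00026534, -0.00108385, -0.00165979, -0.00017198, -0.00158742,
       -0.00238315,  0.00057618]), 'joint_efforts': array([ 1.03193397e-03, -9.27142024e+01,  1.98038064e+00, -3.69919574e+01,
        1.79157243e-02,  8.51655233e-03,  1.45423130e-06]), 'position': array([0.15265442, 0.60581593, 0.3033131 ]), 'tool_rot': array([-3.14042957e+00,  7.63040095e-05,  2.89475161e+00]), 'force': array([-0.84145322,  0.31474012,  0.72769799]), 'moment': array([-0.00145087, -0.0040111 , -0.03801792]), 'finger_force': 0.0, 'grip_width': 0.08532107949020395} 0.0726
carousel [([0.5116, 0.2626, -0.0015], 0.91)] [([0.5088, 0.26, -0.0032], 0.61)]
knob [([0.5125, 0.2618, 0.1033], 0.86)] [([0.5068, 0.2651, 0.1031], 0.74)]
tip_handle [([0.5237, 0.4217, 0.0763], 0.61)] [([0.5264, 0.4288, 0.076], 0.57)]
tray [([0.4969, -0.1829, -0.0015], 0.68)] [([0.495, -0.1797, -0.0028], 0.83)]
white1 [([0.5678, -0.1634, 0.0043], 0.96)] [([0.4988, -0.1521, 0.0048], 0.95)]
white3 
[... 233 characters left out ...]
2 [([0.5678, -0.1634, 0.0043], 0.96)] [([0.4988, -0.1521, 0.0048], 0.95)]
blue2 [([0.4929, -0.2162, 0.0027], 0.73)] [([0.4274, -0.2003, 0.0035], 0.76)]
bowl [([0.7393, -0.3111, 0.0004], 0.91)] [([0.7391, -0.3099, 0.0007], 0.81)]
spanner [([0.7251, 0.0276, 0.0003], 0.57)] [([0.7179, 0.0241, -0.0041], 0.74)]
nut1 [([0.5859, 0.2915, 0.0486], 0.63), ([0.5647, 0.3153, 0.0509], 0.6), ([0.5589, 0.2861, 0.0512], 0.48), ([0.5342, 0.297, 0.051], 0.47), ([0.5432, 0.2651, 0.0486], 0.42), ([0.5743, 0.2674, 0.0507], 0.42)]
plug1 [([0.4643, 0.2847, 0.0574], 0.56), ([0.4633, 0.3102, 0.0549], 0.53), ([0.5751, 0.265, 0.0509], 0.53)]
lever1 [([0.7228, -0.1724, 0.0004], 0.75), ([0.4228, -0.3885, 0.0023], 0.65)]
```

View pics/t0.png

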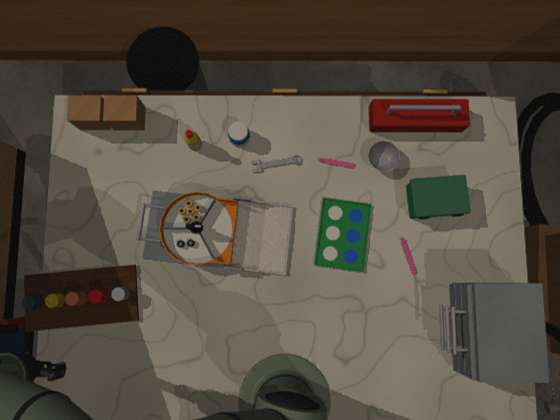

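View pics/s0.png

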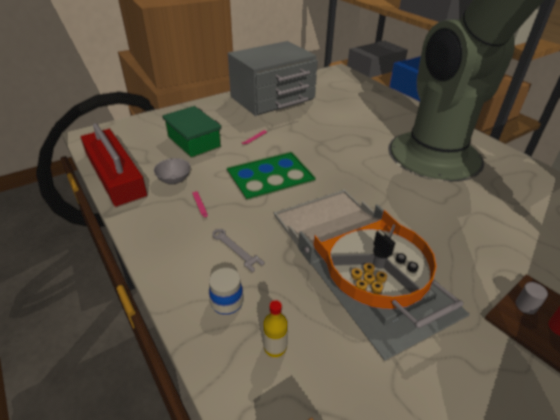

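```bash
cat >> h.py <<'E'
def go(x=None,y=None,z=None,yaw=None):
    """print remaining tool-axis shift (mm) to target TCP and wz turn (do the turn AFTER shift)"""
    o=bot.observe();p=np.array(o["position"]);R=Rn.from_euler('xyz',o["tool_rot"]).as_matrix()
    t=np.array([p[0] if x is None else x,p[1] if y is None else y,p[2] if z is None else z])
    d=R.T@(t-p)*1000
    w=[0,0,0]
    if yaw is not None: w=(Rn.from_matrix(R).inv()*Rn.from_euler('xyz',[np.pi,0,yaw])).as_rotvec()
    print("t",o["clock"].round(1) if hasattr(o["clock"],'round') else o["clock"],"shift mm",d.round(1),"turn",np.round(w,3),"n",np.abs(d).max()/50,np.linalg.norm(w)/.149, "pos",p.round(4),"rot",np.round(o["tool_rot"],3),"grip",round(o["grip_width"],4),"f",np.round(o["force"],1),"ff",round(o["finger_force"],1))
E
python3 - <<'E'
from h import *
f=bot.grab_frame("wrist");print(np.round(f["tool_from_camera"],3),f["intrinsics"])
go(0.51,0.27,0.40,2.9)
E
```

```text
[[-0.    -0.961 -0.275  0.069]
 [ 1.    -0.    -0.     0.   ]
 [ 0.    -0.275  0.961 -0.07 ]
 [ 0.     0.     0.     1.   ]] [[336.83487885   0.         278.16161289]
 [  0.         336.83487885 213.78241948]
 [  0.           0.           1.        ]]
t 1.5 shift mm [-428.6 -238.6  -96.1] turn [ 0.    -0.    -0.005] n 8.571586928377638 0.03522466861276531 pos [0.1527 0.6061 0.3039] rot [ 3.142 -0.     2.895] grip 0.0856 f [-0.3  0.1 -0.1] ff 0.0
```

```bash
python3 -m jog '[[[-47.6,-26.5,-10.6,0,0,0,1],[-47.6,-26.5,-10.6,0,0,0,1],[-47.6,-26.5,-10.6,0,0,0,1],[-47.6,-26.5,-10.6,0,0,0,1],[-47.6,-26.5,-10.6,0,0,0,1]]]' && python3 -m jog '[[[-47.6,-26.5,-10.6,0,0,0,1],[-47.6,-26.5,-10.6,0,0,0,1],[-47.6,-26.5,-10.6,0,0,0,1],[-47.6,-26.5,-10.6,0,0,0,1],[0,0,0,0,0,0,1]]]'
python3 - <<'E'
from h import *
go(0.51,0.27,0.40,2.9)
o=bot.observe();f=wristcam(o,bot.grab_frame("wrist"))
save(f,"w1.png")
for q in ["carousel","knob","tip_handle"]: print(q,spot(q,f))
for q in ["nut1","plug1"]: print(q,spot(q,f,7))
E
```

```text
clock: 2.0
position: [0.3326, 0.4363, 0.3522]
tool_rot: [3.141, 0.0, 2.895]
force: [1.2, 0.9, 0.1]
grip_width: 0.0855
finger_force: 0.0
clock: 2.5
position: [0.479, 0.298, 0.3912]
tool_rot: [3.142, 0.003, 2.886]
force: [-1.2, 0.7, 0.8]
grip_width: 0.0855
finger_force: 0.0
t 2.5 shift mm [-37.1 -19.3  -8.7] turn [ 0.     0.003 -0.014] n 0.742170050147258 0.09406764322733345 pos [0.479  0.298  0.3912] rot [3.142e+00 3.000e-03 2.886e+00] grip 0.0855 f [-1.2  0.7  0.8] ff 0.0
carousel [([0.5103, 0.265, -0.0014], 0.83)]
knob [([0.5043, 0.2659, 0.0996], 0.63)]
tip_handle [([0.5227, 0.4245, 0.0772], 0.93)]
nut1 [([0.585, 0.2895, 0.0546], 0.79), ([0.5741, 0.2662, 0.0544], 0.78), ([0.5412, 0.2692, 0.0508], 0.64), ([0.5626, 0.3118, 0.0543], 0.62), ([0.5379, 0.2944, 0.0509], 0.52)]
plug1 [([0.4695, 0.2813, 0.0531], 0.87), ([0.4672, 0.3138, 0.0533], 0.74)]
```

View pics/w1.png

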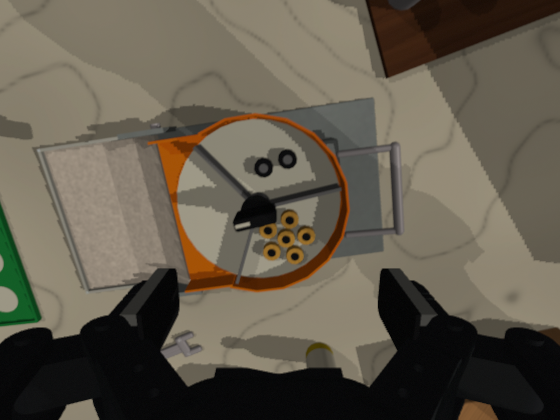

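```bash
python3 - <<'E'
from h import *
o=bot.observe();f=wristcam(o,bot.grab_frame("wrist"))
A=unproj(f,38,149,.012);B=unproj(f,88,291,.012);H1=unproj(f,397,146,.078);H2=unproj(f,401,232,.078)
print(A,B,H1,H2)
m=(A+B)/2;h=(H1+H2)/2;d=h-m;print("yaw",np.arctan2(d[1],d[0]),np.linalg.norm(d[:2]),"(441)", "side", np.linalg.norm((A-B)[:2]), np.arctan2(*(A-B)[[1,0]])+np.pi/2, np.arctan2(*(H1-H2)[[1,0]])+np.pi/2)
y=np.arctan2(d[1],d[0]);u=np.array([np.cos(y),np.sin(y)]);print("origin",h[:2]-.165*u,m[:2]+.276*u)
c=h[:2]-.165*u
for p in [(340,185),(197,147),(238,283)]:
    q=unproj(f,*p,.073)[:2]-c;print(np.linalg.norm(q),np.degrees(np.arctan2(q[1],q[0])-y))
T=unproj(f,238,215,.124);print(T)
E
```

```text
[0.36863685 0.00595856 0.012     ] [ 0.57778669 -0.01187229  0.012     ] [0.46839978 0.44232481 0.078     ] [0.57024154 0.43189954 0.078     ]
yaw 1.4664007423522782 0.44247800405901205 (441) side 0.20990853389431208 4.627340686840872 4.6103770102774035
origin [0.50212666 0.27301048] [0.50197264 0.27154052]
0.0998463018391728 8.622299408238026
0.09945563302659405 -234.69654122916668
0.10142706940811774 -113.7861051603588
[0.49092494 0.25704581 0.124     ]
```

```bash
python3 - <<'E'
from h import *
go()
f=bot.grab_frame("wrist");o=dict(position=[.479,.298,.3912],tool_rot=[3.142,.003,2.886]);f=wristcam(o,f)
A=unproj(f,38,149,.012);B=unproj(f,88,291,.012);H1=unproj(f,397,146,.078);H2=unproj(f,401,232,.078)
m=(A+B)/2;h=(H1+H2)/2;d=h-m;y=np.arctan2(d[1],d[0]);print("yaw",y,np.arctan2(*(A-B)[[1,0]])-np.pi/2, np.arctan2(*(H1-H2)[[1,0]])-np.pi/2)
u=np.array([np.cos(y),np.sin(y)]);print("origin",h[:2]-.165*u,m[:2]+.276*u,"handle",h)
c=h[:2]-.165*u
for p in [(340,185),(197,147),(238,283)]:
    q=unproj(f,*p,.073)[:2]-c;print(np.linalg.norm(q),np.degrees(np.arctan2(q[1],q[0])-y))
f=wristcam(bot.observe(),bot.grab_frame("wrist"))
for q in ["carousel","knob","tip_handle"]: print(q,spot(q,f))
go(.511,.2635,.17,4.5)
E
```

```text
t 2.85 shift mm [0. 0. 0.] turn [0 0 0] n 0.0 0.0 pos [0.4737 0.3043 0.3897] rot [-3.141 -0.     2.897] grip 0.0856 f [-0.1  0.1  0.4] ff 0.0
yaw 1.456445896631586 1.4727185202955706 1.4592615742305193
origin [0.50876726 0.26639216] [0.50838124 0.2630311 ] handle [0.52759399 0.43031456 0.078     ]
0.09960342507122597 8.71103699070938
0.10033022601792789 -234.47864945338068
0.10224885170142814 -114.19177641203889
carousel [([0.5104, 0.2676, -0.0012], 0.7)]
knob [([0.5029, 0.2653, 0.1005], 0.61)]
tip_handle [([0.5208, 0.427, 0.0768], 0.9)]
t 3.1 shift mm [-45.4 -30.  219.8] turn [ 0.    -0.    -1.605] n 4.396223719250943 10.769711930815262 pos [0.4742 0.3037 0.3898] rot [-3.142 -0.     2.895] grip 0.0853 f [-0.4  0.3  0.2] ff 0.0
```

```bash
python3 -m jog '[[[-22.7,-15,0,0,0,0,1],[-22.7,-15,0,0,0,0,1],[0,0,0,0,0,-0.146,1],[0,0,0,0,0,-0.146,1],[0,0,0,0,0,-0.146,1]]]' && python3 -m jog '[[[0,0,0,0,0,-0.146,1],[0,0,0,0,0,-0.146,1],[0,0,0,0,0,-0.146,1],[0,0,0,0,0,-0.146,1],[0,0,0,0,0,-0.146,1]]]' && python3 -m jog '[[[0,0,0,0,0,-0.146,1],[0,0,0,0,0,-0.146,1],[0,0,0,0,0,-0.146,1],[0,0,0,0,0,0,1],[0,0,0,0,0,0,1]]]'
python3 - <<'E'
from h import *
print(bot.observe()["qpos"].round(3))
go(.510,.2645,.165,4.5)
E
```

```text
clock: 3.6
position: [0.5112, 0.2632, 0.3898]
tool_rot: [-3.142, -0.0, -2.945]
force: [0.3, -0.4, 1.0]
grip_width: 0.0855
finger_force: 0.0
clock: 4.1
position: [0.5111, 0.2633, 0.3898]
tool_rot: [3.142, -0.0, -2.214]
force: [0.4, -0.3, -0.2]
grip_width: 0.0855
finger_force: 0.0
clock: 4.6
position: [0.5112, 0.2631, 0.3898]
tool_rot: [3.142, -0.0, -1.787]
force: [-0.3, -0.2, -0.7]
grip_width: 0.0854
finger_force: 0.0
[-0.432  0.367 -0.199  1.619  0.077  1.163  2.276]
t 4.6 shift mm [ -1.1   1.5 224.8] turn [ 0.    -0.    -0.004] n 4.496247485531527 0.027271415549102597 pos [0.5112 0.2631 0.3898] rot [ 3.142 -0.    -1.787] grip 0.0854 f [-0.3 -0.2 -0.7] ff 0.0
```

```bash
python3 -m jog '[[[-1.1,1.5,45,0,0,-0.12,1],[0,0,45,0,0,0,1],[0,0,45,0,0,0,1],[0,0,45,0,0,0,1],[0,0,22,0,0,0,1]]]' && python3 -m jog '[[[0,0,22.7,0,0,0,0.6],[0,0,0,0,0,0,0.3],[0,0,0,0,0,0,0],[0,0,0,0,0,0,0],[0,0,0,0,0,0,0]]]' 40
python3 - <<'E'
from h import *
go(.510,.2645,.165,2.513)
E
```

```text
clock: 5.1
position: [0.5087, 0.2639, 0.1844]
tool_rot: [3.139, -0.002, -1.667]
force: [0.1, 0.3, 0.3]
grip_width: 0.0856
finger_force: 0.0
clock: 5.6
position: [0.5089, 0.2653, 0.1662]
tool_rot: [3.14, 0.0, -1.663]
force: [-11.9, 4.4, 19.8]
grip_width: 0.0131
finger_force: 45.1
t 5.6 shift mm [ 0.7 -1.2  1.2] turn [ 1.000e-03 -1.000e-03  2.108e+00] n 0.024775588995638097 14.144543420355982 pos [0.5089 0.2653 0.1662] rot [ 3.14   0.    -1.663] grip 0.0131 f [-11.9   4.4  19.8] ff 45.1
```

```bash
python3 -m jog '[[[0,2,-1,0,0,0,0],[0,0,0,0,0,0,0]]]'; python3 -m jog '[[[0,0,0,0,0,0.14,0],[0,0,0,0,0,0.14,0],[0,0,0,0,0,0.14,0],[0,0,0,0,0,0.14,0],[0,0,0,0,0,0,0]]]'
```

```text
clock: 5.8
position: [0.5085, 0.2649, 0.1669]
tool_rot: [-3.14, 0.001, -1.663]
force: [4.4, 2.2, -10.1]
grip_width: 0.0133
finger_force: 40.2
clock: 6.3
position: [0.5092, 0.2647, 0.1668]
tool_rot: [-3.139, 0.002, -2.229]
force: [10.8, -0.0, -12.6]
grip_width: 0.0132
finger_force: 40.0
```

```bash
python3 -m jog '[[[0,0,0,0,0,0.14,0],[0,0,0,0,0,0.14,0],[0,0,0,0,0,0.14,0],[0,0,0,0,0,0.14,0],[0,0,0,0,0,0.14,0]]]'; python3 -m jog '[[[0,0,0,0,0,0.14,0],[0,0,0,0,0,0.14,0],[0,0,0,0,0,0.14,0],[0,0,0,0,0,0.14,0],[0,0,0,0,0,0.14,0]]]'; python3 -m jog '[[[0,0,0,0,0,0.14,0],[0,0,0,0,0,0,0],[0,0,0,0,0,0,0]]]'; python3 -c "
from h import *
go(yaw=2.513)"
```

```text
clock: 6.8
position: [0.5097, 0.2639, 0.1668]
tool_rot: [-3.141, 0.004, -2.93]
force: [13.4, -4.7, -16.3]
grip_width: 0.0133
finger_force: 26.5
clock: 7.3
position: [0.5096, 0.2631, 0.1666]
tool_rot: [3.141, 0.004, 2.653]
force: [13.2, -9.4, -17.9]
grip_width: 0.0137
finger_force: 41.3
clock: 7.6
position: [0.5095, 0.2631, 0.1665]
tool_rot: [3.141, 0.004, 2.518]
force: [13.9, -9.6, -16.6]
grip_width: 0.0135
finger_force: 41.4
t 7.6 shift mm [0. 0. 0.] turn [0.001 0.004 0.005] n 0.0 0.041885365176703396 pos [0.5095 0.2631 0.1665] rot [3.141 0.004 2.518] grip 0.0135 f [ 13.9  -9.6 -16.6] ff 41.4
```

```bash
python3 -m jog '[[[0,0,0,0,0,0,1],[0,0,0,0,0,0,1],[0,0,0,0,0,0,1],[0,0,-45,0,0,0,1],[0,0,-45,0,0,0,1]]]'; python3 -m jog '[[[0,0,-45,0,0,0,1],[0,0,-45,0,0,0,1],[0,0,-45,0,0,-0.14,1],[0,0,0,0,0,-0.14,1],[0,0,0,0,0,-0.14,1]]]';python3 -m jog '[[[0,0,0,0,0,-0.14,1],[0,0,0,0,0,0,1],[0,0,0,0,0,0,1]]]';  python3 - <<'E'
from h import *
go(yaw=3.04)
o=bot.observe();f=wristcam(o,bot.grab_frame("wrist"))
save(f,"w2.png")
for q in ["carousel","knob","tip_handle"]: print(q,spot(q,f))
c=np.array([.5095,.2645]);y=1.466;R=np.array([[np.cos(y),np.sin(y)],[-np.sin(y),np.cos(y)]])
for q in ["nut1","plug1"]: print(q,[(R@(np.array(a[:2])-c)).round(3).tolist()+[b] for a,b in spot(q,f,7)])
E
```

```text
clock: 8.1
position: [0.5074, 0.2646, 0.2569]
tool_rot: [-3.14, -0.001, 2.521]
force: [0.2, 0.1, -0.3]
grip_width: 0.084
finger_force: 0.0
clock: 8.6
position: [0.5079, 0.2651, 0.3929]
tool_rot: [3.139, 0.002, 2.947]
force: [0.4, -0.1, 0.0]
grip_width: 0.0856
finger_force: 0.0
clock: 8.9
position: [0.5079, 0.2647, 0.3913]
tool_rot: [3.141, 0.0, 3.076]
force: [0.4, 0.1, 0.1]
grip_width: 0.0854
finger_force: 0.0
t 8.9 shift mm [0. 0. 0.] turn [0.    0.    0.036] n 0.0 0.24375568331172828 pos [0.5079 0.2647 0.3913] rot [3.141 0.    3.076] grip 0.0854 f [0.4 0.1 0.1] ff 0.0
carousel [([0.5087, 0.2636, -0.0046], 0.71)]
knob [([0.5035, 0.2655, 0.102], 0.58)]
tip_handle []
nut1 [[-0.073, -0.018, 0.88], [-0.056, 0.032, 0.78], [-0.089, 0.009, 0.75], [-0.058, 0.01, 0.73], [-0.029, 0.017, 0.68], [-0.039, -0.014, 0.58]]
plug1 [[0.03, -0.036, 0.66], [0.017, -0.069, 0.54]]
```

View pics/w2.png

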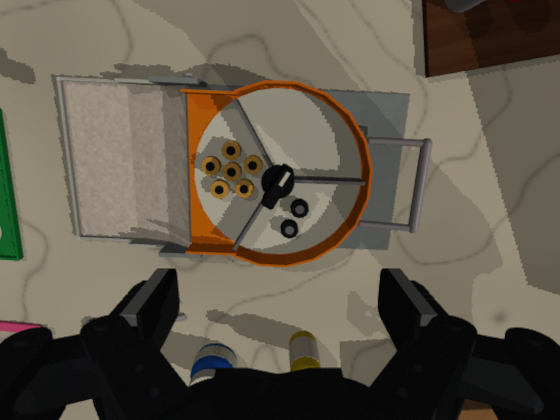

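```bash
python3 - <<'E'
from h import *
o=bot.observe();f=wristcam(o,bot.grab_frame("wrist"))
H1=unproj(f,429,142,.078);H2=unproj(f,416,231,.078);A=unproj(f,58,78,.012);B=unproj(f,76,237,.012)
h=(H1+H2)/2;m=(A+B)/2;d=h-m
print(h,np.arctan2(d[1],d[0]),m)
t=bot.grab_frame("top");print(spot("tip_handle",t), spot("tip_handle",bot.grab_frame("scene")))
go(.5245,.4265,.19,3.037)
E
```

```text
[0.52784231 0.43074207 0.078     ] 1.461826214475416 [ 0.47916334 -0.01420687  0.012     ]
[([0.7237, 0.0272, -0.002], 0.18)] [([0.5265, 0.4278, 0.0755], 0.82)]
t 9.45 shift mm [ -6.7 162.4 201.1] turn [-0.    -0.     0.043] n 4.022236257602967 0.29151502202674373 pos [0.5079 0.2648 0.3911] rot [-3.142 -0.     3.08 ] grip 0.0853 f [-0.3 -0.2  0.4] ff 0.0
```

```bash
python3 -m jog '[[[-4,41,0,0,0,0.043,0.5],[-4,41,0,0,0,0,0.5],[0,41,0,0,0,0,0.5],[0,41,20,0,0,0,0.5],[0,0,45,0,0,0,0.5]]]'; python3 -m jog '[[[0,0,45,0,0,0,0.5],[0,0,45,0,0,0,0.5],[0,0,0,0,0,0,0.5]]]'; python3 - <<'E'
from h import *
go(.526,.4285,.130,3.037)
o=bot.observe();f=wristcam(o,bot.grab_frame("wrist"))
save(f,"w3.png")
E
```

```text
clock: 9.95
position: [0.5306, 0.4336, 0.3269]
tool_rot: [3.136, 0.002, 3.043]
force: [0.9, 1.6, -1.8]
grip_width: 0.0431
finger_force: 0.0
clock: 10.25
position: [0.5291, 0.4262, 0.2306]
tool_rot: [-3.135, -0.006, 3.038]
force: [0.3, 0.1, 0.2]
grip_width: 0.0424
finger_force: 0.0
t 10.25 shift mm [  2.7   2.6 100.6] turn [-0.007 -0.006  0.001] n 2.011535810477762 0.059727937115840166 pos [0.5291 0.4262 0.2306] rot [-3.135 -0.006  3.038] grip 0.0424 f [0.3 0.1 0.2] ff 0.0
```

View pics/w3.png

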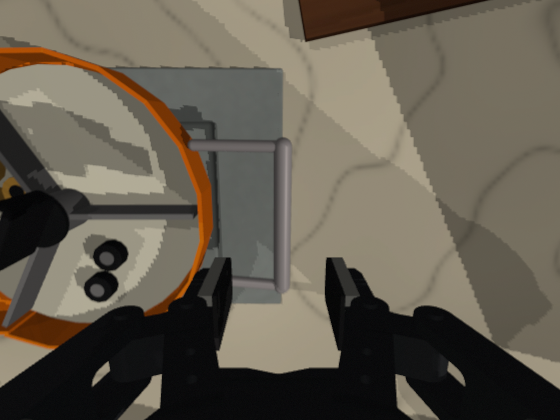

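```bash
python3 -m jog '[[[1,1,35,0,0,0,0.5],[1,2,35,0,0,0,0.5],[0,0,20,0,0,0,0.5],[0,0,10,0,0,0,0.5],[0,0,0,0,0,0,0.5]]]';python3 -m jog '[[[0,0,0,0,0,0,0.2],[0,0,0,0,0,0,0],[0,0,0,0,0,0,0],[0,0,0,0,0,0,0]]]' 30; python3 -c "
from h import *
go(.526,.4285,.130,3.037)"
```

```text
clock: 10.8
position: [0.53, 0.4309, 0.1373]
tool_rot: [3.141, 0.001, 3.038]
force: [-0.2, -0.7, 0.3]
grip_width: 0.0427
finger_force: 0.0
clock: 11.2
position: [0.5302, 0.4278, 0.1378]
tool_rot: [-3.138, 0.0, 3.036]
force: [-5.8, -19.2, 15.5]
grip_width: 0.0105
finger_force: 31.0
t 11.2 shift mm [4.3 0.2 7.8] turn [-0.003  0.    -0.001] n 0.1567798953577284 0.023671792523366708 pos [0.5302 0.4278 0.1378] rot [-3.138  0.     3.036] grip 0.0105 f [ -5.8 -19.2  15.5] ff 31.0
```

```bash
python3 -m jog '[[[0,-4.3,-13.7,0,0,0,0],[0,-3.1,-13.6,0,0,0,0],[0,-3.7,-13.3,0,0,0,0],[0,-4.3,-13.2,0,0,0,0],[0,0,0,0,0,0,0]]]';python3 -m jog '[[[0,-2,-5.2,0,0,0,0],[0,-2,-5.2,0,0,0,0],[0,-2.1,-5.2,0,0,0,0],[0,-2.2,-5,0,0,0,0],[0,-2.4,-5.1,0,0,0,0]]]'; cat > n.py <<'E'
from h import *
c=np.array([.5095,.2645]);y=1.466;R=np.array([[np.cos(y),np.sin(y)],[-np.sin(y),np.cos(y)]])
def nuts(f,q="nut1"):
    print(f["shot"] if "shot" in f else "",q,[(R@(np.array(a[:2])-c)*1000).round().tolist()+[round(a[2]*1000),b] for a,b in spot(q,f,8)])
E
python3 - <<'E'
from n import *
go()
nuts(bot.grab_frame("top"));nuts(bot.grab_frame("scene"))
E
```

```text
clock: 11.7
position: [0.5285, 0.4142, 0.1926]
tool_rot: [3.141, 0.001, 3.037]
force: [3.0, -4.3, -5.0]
grip_width: 0.0108
finger_force: 29.6
clock: 12.2
position: [0.5274, 0.4044, 0.217]
tool_rot: [3.141, 0.002, 3.037]
force: [5.1, -0.2, -5.7]
grip_width: 0.0109
finger_force: 29.3
t 12.2 shift mm [0. 0. 0.] turn [0 0 0] n 0.0 0.0 pos [0.5274 0.4044 0.217 ] rot [3.141e+00 2.000e-03 3.037e+00] grip 0.0109 f [ 5.1 -0.2 -5.7] ff 29.3
13 nut1 [[-63.0, 8.0, 66, 0.57], [-50.0, -9.0, 70, 0.54], [-78.0, -14.0, 57, 0.53], [-88.0, 13.0, 57, 0.43], [-39.0, 15.0, 71, 0.37], [-61.0, 31.0, 66, 0.37]]
14 nut1 [[-65.0, 5.0, 64, 0.64], [-89.0, 13.0, 59, 0.64], [-52.0, -13.0, 73, 0.54], [-84.0, -13.0, 66, 0.39]]
```

```bash
python3 -m jog '[[[0,-2.5,-5.1,0,0,0,0],[0,-2.6,-5,0,0,0,0],[0,-2.7,-5,0,0,0,0],[0,0,0,0,0,0,0],[0,0,0,0,0,0,0]]]'; python3 - <<'E'
from n import *
go()
nuts(bot.grab_frame("top"));nuts(bot.grab_frame("scene"))
E
```

```text
clock: 12.9
position: [0.5266, 0.3973, 0.2314]
tool_rot: [3.14, 0.002, 3.038]
force: [8.1, 1.6, -3.3]
grip_width: 0.0107
finger_force: 29.5
t 12.9 shift mm [0. 0. 0.] turn [0 0 0] n 0.0 0.0 pos [0.5266 0.3973 0.2314] rot [3.140e+00 2.000e-03 3.038e+00] grip 0.0107 f [ 8.1  1.6 -3.3] ff 29.5
15 nut1 [[-134.0, 6.0, 29, 0.62], [-165.0, -12.0, 19, 0.62], [-215.0, -243.0, -1, 0.6], [-118.0, -9.0, 45, 0.56], [-183.0, 13.0, 13, 0.53], [-136.0, 31.0, 31, 0.52], [-110.0, 14.0, 50, 0.41], [-546.0, -291.0, -1, 0.27]]
16 nut1 [[-216.0, 13.0, 13, 0.64], [-158.0, -11.0, 24, 0.62], [-216.0, -10.0, 16, 0.55], [-167.0, 31.0, 19, 0.55], [-148.0, 14.0, 26, 0.44]]
```

Sliding out nicely. Hold, then check.

```bash
python3 -m jog '[[[0,0,0,0,0,0,0],[0,0,0,0,0,0,0],[0,0,0,0,0,0,0],[0,0,0,0,0,0,0],[0,0,0,0,0,0,0]]]'; python3 - <<'E'
from n import *
t=bot.grab_frame("top");nuts(t);nuts(bot.grab_frame("scene"))
save(t,"t1.png",(130,170,310,290),4)
E
```

```text
clock: 13.6
position: [0.5266, 0.3974, 0.2312]
tool_rot: [3.14, 0.002, 3.038]
force: [7.4, 1.2, -3.4]
grip_width: 0.0103
finger_force: 29.5
17 nut1 [[-231.0, 14.0, 9, 0.59], [-214.0, -13.0, 12, 0.58], [-237.0, -14.0, 10, 0.55], [-210.0, 8.0, 12, 0.54], [-204.0, 33.0, 12, 0.43], [-185.0, 14.0, 11, 0.36]]
18 nut1 [[-206.0, 33.0, 15, 0.42], [-214.0, -18.0, 12, 0.39], [-191.0, 14.0, 13, 0.39], [-233.0, 12.0, 14, 0.39], [-215.0, 8.0, 8, 0.38]]
```

View pics/t1.png

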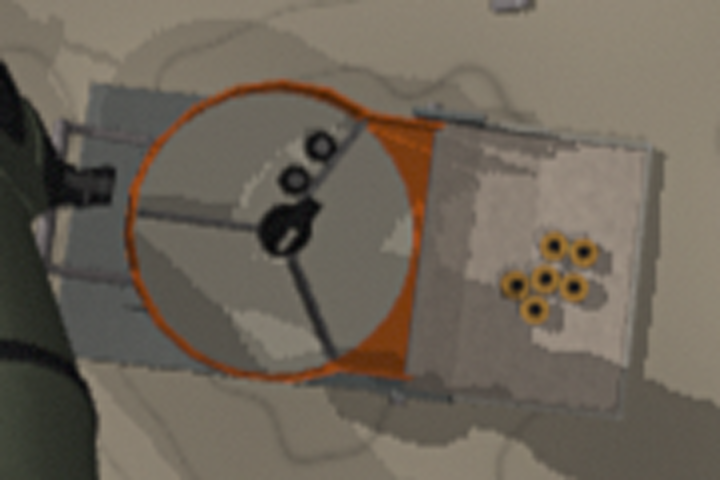

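```bash
python3 -m jog '[[[0,5.2,10,0,0,0,0],[0,5,10.2,0,0,0,0],[0,4.6,10.2,0,0,0,0],[0,4.4,10.3,0,0,0,0],[0,4.4,13.2,0,0,0,0]]]'; python3 -m jog '[[[0,3.7,13.3,0,0,0,0],[0,3.1,13.6,0,0,0,0],[0,2.3,13,0,0,0,0],[0,0,0,0,0,0,0],[0,0,0,0,0,0,0]]]'; python3 -c "
from n import *
go(.5302,.426,.1378)"
```

```text
clock: 14.3
position: [0.529, 0.4201, 0.176]
tool_rot: [-3.141, 0.001, 3.037]
force: [7.6, -5.6, -3.8]
grip_width: 0.0108
finger_force: 29.2
clock: 14.8
position: [0.53, 0.4276, 0.1355]
tool_rot: [-3.138, 0.0, 3.037]
force: [7.2, -10.0, -5.4]
grip_width: 0.0107
finger_force: 34.1
t 14.8 shift mm [-0.4 -1.6 -2.3] turn [0 0 0] n 0.04629716877360634 0.0 pos [0.53   0.4276 0.1355] rot [-3.138  0.     3.037] grip 0.0107 f [  7.2 -10.   -5.4] ff 34.1
```

```bash
python3 -m jog '[[[0,0,0,0,0,0,0.5],[0,0,0,0,0,0,0.5],[0,0,-5,0,0,0,0.5],[0,0,-45,0,0,0,0.5],[0,0,-45,0,0,0,0.8]]]'; python3 -m jog '[[[1,-41,0,0,0,0,1],[1,-41,0,0,0,0,1],[1,-41,0,0,0,0,1],[1,-41,0,0,0,0,1],[0,0,0,0,0,0.13,1]]]';python3 -m jog '[[[0,0,0,0,0,0.13,1],[0,0,0,0,0,0.13,1],[0,0,0,0,0,0.13,1],[0,0,0,0,0,0,1]]]'; python3 - <<'E'
from n import *
go(.509,.2640,.167,2.518)
t=bot.grab_frame("top");nuts(t);nuts(bot.grab_frame("scene"))
E
```

```text
clock: 15.3
position: [0.5287, 0.4295, 0.2326]
tool_rot: [-3.14, -0.001, 3.038]
force: [1.2, 0.9, 0.8]
grip_width: 0.056
finger_force: 0.0
clock: 15.8
position: [0.5084, 0.2614, 0.233]
tool_rot: [-3.141, 0.0, 2.902]
force: [-0.8, 1.6, 0.4]
grip_width: 0.0854
finger_force: 0.0
clock: 16.2
position: [0.5082, 0.2673, 0.2322]
tool_rot: [3.141, 0.0, 2.516]
force: [-1.0, 0.3, -0.8]
grip_width: 0.0857
finger_force: 0.0
t 16.2 shift mm [-2.6 -2.2 65.2] turn [ 0.     0.    -0.002] n 1.3042073967827266 0.01330020592576517 pos [0.5082 0.2673 0.2322] rot [3.141 0.    2.516] grip 0.0857 f [-1.   0.3 -0.8] ff 0.0
19 nut1 [[-188.0, 17.0, 12, 0.54], [-234.0, -12.0, 13, 0.42], [-216.0, -13.0, 9, 0.42], [-231.0, 11.0, 13, 0.42], [-207.0, 9.0, 10, 0.38], [-205.0, 31.0, 14, 0.37]]
20 nut1 [[-4.0, 1.0, 0, 0.65], [-212.0, 6.0, 8, 0.62], [-232.0, 12.0, 13, 0.6], [-207.0, 35.0, 16, 0.51], [-190.0, 14.0, 15, 0.39], [-216.0, -16.0, 15, 0.38], [1.0, 2.0, 106, 0.16]]
```

```bash
python3 -m jog '[[[-2.6,-2,33,0,0,0,1],[0,0,32,0,0,0,1],[0,0,0,0,0,0,0.5],[0,0,0,0,0,0,0],[0,0,0,0,0,0,0]]]' 40; python3 -m jog '[[[0,0,0,0,0,0,0],[0,0,0,0,0,0,0]]]' && python3 -m jog '[[[0,0,0,0,0,0.14,0],[0,0,0,0,0,0.14,0],[0,0,0,0,0,0.14,0],[0,0,0,0,0,0.14,0],[0,0,0,0,0,0.14,0]]]'
```

```text
clock: 16.9
position: [0.51, 0.2637, 0.1685]
tool_rot: [3.14, 0.001, 2.518]
force: [0.5, -0.4, 0.4]
grip_width: 0.0442
finger_force: 0.0
clock: 17.1
position: [0.5093, 0.2634, 0.1679]
tool_rot: [3.141, 0.0, 2.518]
force: [-14.4, -14.6, 33.7]
grip_width: 0.0136
finger_force: 44.4
clock: 17.6
position: [0.5089, 0.2631, 0.168]
tool_rot: [-3.141, -0.0, 1.812]
force: [-9.5, -7.1, 15.3]
grip_width: 0.0132
finger_force: 41.6
```

```bash
python3 -m jog '[[[0,0,0,0,0,0.14,0],[0,0,0,0,0,0.14,0],[0,0,0,0,0,0.14,0],[0,0,0,0,0,0.14,0],[0,0,0,0,0,0.14,0]]]'; python3 -m jog '[[[0,0,0,0,0,0.14,0],[0,0,0,0,0,0.14,0],[0,0,0,0,0,0.14,0],[0,0,0,0,0,0.14,0],[0,0,0,0,0,0.14,0]]]'; python3 -m jog '[[[0,0,0,0,0,0,0],[0,0,0,0,0,0,0]]]'; python3 -c "
from n import *
go(yaw=.419)"
```

```text
clock: 18.1
position: [0.5085, 0.2631, 0.168]
tool_rot: [-3.14, 0.0, 1.112]
force: [-14.3, -7.3, 19.8]
grip_width: 0.0133
finger_force: 42.1
clock: 18.6
position: [0.5082, 0.2634, 0.168]
tool_rot: [-3.14, 0.002, 0.412]
force: [-17.5, -4.3, 21.2]
grip_width: 0.0134
finger_force: 42.4
clock: 18.8
position: [0.5082, 0.2634, 0.1679]
tool_rot: [-3.14, 0.002, 0.418]
force: [-16.6, -4.1, 24.0]
grip_width: 0.0136
finger_force: 42.8
t 18.8 shift mm [0. 0. 0.] turn [-0.002  0.002 -0.001] n 0.0 0.019949566808127494 pos [0.5082 0.2634 0.1679] rot [-3.14e+00  2.00e-03  4.18e-01] grip 0.0136 f [-16.6  -4.1  24. ] ff 42.8
```

```bash
python3 -m jog '[[[0,0,0,0,0,0,1],[0,0,0,0,0,0,1],[0,0,0,0,0,0,1],[0,0,-45,0,0,0,1],[0,0,-45,0,0,0,1]]]'; python3 -m jog '[[[0,0,-40,0,0,0.139,1],[0,0,-40,0,0,0.139,1],[0,0,-40,0,0,0.139,1],[0,45,-20,0,0,0,1],[0,45,0,0,0,0,1]]]';python3 -m jog '[[[-5,45,0,0,0,0,1],[-5,45,0,0,0,0,1],[-5,45,0,0,0,0,1],[-3,45,0,0,0,0,1],[0,43,0,0,0,0,1]]]';python3 -m jog '[[[0,0,0,0,0,0,1],[0,0,0,0,0,0,1],[0,0,0,0,0,0,1]]]'; python3 - <<'E'
from n import *
go(yaw=0)
o=bot.observe();f=wristcam(o,bot.grab_frame("wrist"));save(f,"w4.png")
for q in ["nut1","white1","blue1","tray","plug1"]: print(q,spot(q,f,7))
t=bot.grab_frame("top");nuts(t,"plug1")
for q in ["nut1","white1","blue1","tray"]: print(q,spot(q,t,7))
s=bot.grab_frame("scene")
for q in ["white1","blue1","tray"]: print(q,spot(q,s,7))
E
```

```text
clock: 19.3
position: [0.509, 0.2632, 0.2577]
tool_rot: [3.141, 0.002, 0.417]
force: [-0.2, 0.4, 0.1]
grip_width: 0.0839
finger_force: 0.0
clock: 19.8
position: [0.5099, 0.1728, 0.3991]
tool_rot: [3.142, -0.003, 0.003]
force: [1.4, -1.4, -0.7]
grip_width: 0.0857
finger_force: 0.0
clock: 20.3
position: [0.4909, -0.0512, 0.3971]
tool_rot: [-3.141, -0.0, 0.001]
force: [0.9, 0.0, 0.3]
grip_width: 0.0852
finger_force: 0.0
clock: 20.6
position: [0.4917, -0.0487, 0.3969]
tool_rot: [-3.141, 0.0, 0.002]
force: [-0.6, 0.2, 0.4]
grip_width: 0.0852
finger_force: 0.0
t 20.6 shift mm [0. 0. 0.] turn [-0.     0.     0.002] n 0.0 0.011623989760361688 pos [ 0.4917 -0.0487  0.3969] rot [-3.141e+00  0.000e+00  2.000e-03] grip 0.0852 f [-0.6  0.2  0.4] ff 0.0
nut1 [([0.5021, 0.0255, 0.0123], 0.77), ([0.4734, 0.0308, 0.0147], 0.74), ([0.4535, 0.0639, 0.013], 0.64), ([0.4751, 0.0812, 0.0129], 0.63), ([0.5048, 0.0498, 0.0139], 0.55), ([0.5575, -0.2226, 0.0057], 0.49), ([0.4788, 0.0535, 0.0098], 0.48)]
white1 [([0.5056, -0.1491, 0.0042], 0.7), ([0.5632, -0.1566, 0.0032], 0.7), ([0.4382, -0.1382, 0.0015], 0.
[... 393 characters left out ...]
]
white1 [([0.4384, -0.1447, 0.0086], 0.65), ([0.5022, -0.1526, 0.0047], 0.62), ([0.5239, 0.423, 0.0753], 0.52), ([0.722, -0.1714, -0.0011], 0.38)]
blue1 [([0.4933, -0.2138, 0.0027], 0.96), ([0.4311, -0.2071, 0.0056], 0.93), ([0.5525, -0.2191, 0.0036], 0.84)]
tray [([0.496, -0.1807, -0.0022], 0.57), ([0.4239, -0.3863, 0.0009], 0.51), ([0.7221, -0.1719, 0.0021], 0.18)]
white1 [([0.5004, -0.1506, 0.0053], 0.91), ([0.4731, 0.0349, 0.0139], 0.72), ([0.5679, -0.1602, 0.0052], 0.65), ([0.4349, -0.1427, 0.0043], 0.57), ([0.4799, 0.0546, 0.0108], 0.37)]
blue1 [([0.5584, -0.2211, 0.0033], 0.95), ([0.4926, -0.2153, 0.006], 0.77)]
tray [([0.4957, -0.181, -0.0031], 0.7), ([0.491, -0.2157, 0.0034], 0.3)]
```

View pics/w4.png

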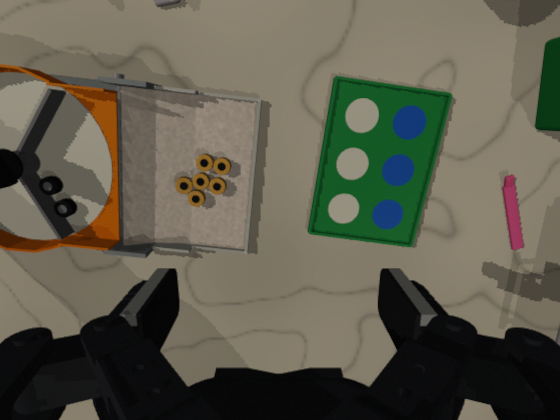

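```bash
cat >> n.py <<'E'
def shot():
    o=bot.observe();return wristcam(o,bot.grab_frame("wrist"))
def dots(f,z=.019,box=(0,0,560,270),amax=60):
    """dark hole dots surrounded by brass: world xy"""
    im=f["img"];hsv=cv2.cvtColor(im,cv2.COLOR_RGB2HSV)
    br=((hsv[...,0]>10)&(hsv[...,0]<32)&(hsv[...,1]>110)&(hsv[...,2]>90)).astype(np.uint8)
    dk=(hsv[...,2]<70).astype(np.uint8)
    n,l,st,ce=cv2.connectedComponentsWithStats(dk)
    out=[]
    for i in range(1,n):
        a=st[i,4]
        if a<3 or a>400: continue
        ring=cv2.dilate((l==i).astype(np.uint8),np.ones((3,3)),iterations=2)-(l==i)
        if (br*ring).sum()>.5*ring.sum(): out.append((unproj(f,*ce[i],z)[:2].round(4).tolist(),int(a),ce[i].round(1).tolist()))
    return out
def circles(f):
    hsv=cv2.cvtColor(f["img"],cv2.COLOR_RGB2HSV);g=((hsv[...,0]>50)&(hsv[...,0]<80)&(hsv[...,1]>150)).astype(np.uint8)
    bl=((hsv[...,0]>100)&(hsv[...,0]<125)&(hsv[...,1]>150)).astype(np.uint8);wh=((hsv[...,1]<60)&(hsv[...,2]>100)).astype(np.uint8)
    res={}
    for nm,m in (("b",bl),("w",wh)):
        n,l,st,ce=cv2.connectedComponentsWithStats(m)
        res[nm]=[]
        for i in range(1,n):
            if not 150<st[i,4]<5000: continue
            ring=cv2.dilate((l==i).astype(np.uint8),np.ones((3,3)),iterations=4)-cv2.dilate((l==i).astype(np.uint8),np.ones((3,3)),iterations=1)
            if (g*ring).sum()>.6*ring.sum(): res[nm].append((unproj(f,*ce[i],.004)[:2],int(st[i,4])))
    return res
E
python3 - <<'E'
from n import *
f=shot()
for d in dots(f): print(d, (R@(np.array(d[0])-c)*1000).round())
r=circles(f);print(r)
if len(r["w"])==3 and len(r["b"])==3:
    key=lambda a:a[0][0]
    P=np.array([a[0] for a in sorted(r["w"],key=key)]+[a[0] for a in sorted(r["b"],key=key)])
    G=np.array([[-64,32],[0,32],[64,32],[-64,-32],[0,-32],[64,-32]])/1000
    gc=P.mean(0);H=(G.T@(P-gc));U,S,V=np.linalg.svd(H);Q=(U@V).T
    print("tray",gc,Q,np.linalg.norm(G@Q.T+gc-P,axis=1)*1000);print((G@Q.T+gc).round(4).tolist())
E
```

```text
([0.6194, 0.291], 8, [1.9, 69.0]) [  38. -107.]
([0.5046, 0.05], 45, [203.1, 162.6]) [-214.  -18.]
([0.4998, 0.027], 46, [220.6, 166.2]) [-237.  -15.]
([0.4793, 0.0565], 47, [199.3, 181.4]) [-210.    8.]
([0.4736, 0.0793], 47, [182.8, 185.6]) [-188.   16.]
([0.4729, 0.0345], 44, [216.0, 186.1]) [-233.   12.]
([0.4552, 0.0642], 43, [194.8, 198.8]) [-205.   33.]
{'b': [(array([ 0.55688728, -0.22239479]), 870), (array([ 0.49342618, -0.2136349 ]), 776), (array([ 0.42984474, -0.20488271]), 692)], 'w': [(array([ 0.56552308, -0.15891101]), 900), (array([ 0.50202079, -0.15025438]), 798), (array([ 0.43849574, -0.14143677]), 715)]}
tray [ 0.49769963 -0.18191909] [[ 0.9907138   0.13596384]
 [-0.13596384  0.9907138 ]] [0.16813775 0.04832611 0.06727349 0.10528371 0.07846473 0.15067166]
[[0.4386, -0.1415], [0.5021, -0.1502], [0.5655, -0.1589], [0.4299, -0.2049], [0.4933, -0.2136], [0.5568, -0.2223]]
```

```bash
python3 -m jog '[[[-13,-38,-0,0,0,0,0.37],[-13,-38,40,0,0,0,0.37],[-14,-36,40,0,0,0,0.37],[0,0,40,0,0,-0.11,0.37],[0,0,40,0,0,-0.117,0.37]]]'; python3 -m jog '[[[0,0,37,0,0,0,0.37],[0,0,0,0,0,0,0.37],[0,0,0,0,0,0,0.37]]]'; python3 - <<'E'
from n import *
f=shot();save(f,"w5.png")
for d in dots(f,amax=400): print(d)
go(.4518,.0634,.081,.227)
E
```

```text
clock: 21.95
position: [0.4539, 0.0561, 0.2442]
tool_rot: [3.141, 0.0, 0.235]
force: [0.9, -0.9, -0.9]
grip_width: 0.0313
finger_force: 0.0
clock: 22.25
position: [0.4547, 0.0537, 0.2096]
tool_rot: [3.141, 0.0, 0.226]
force: [0.3, -0.6, -0.4]
grip_width: 0.0318
finger_force: 0.0
([0.5046, 0.0499], 148, [297.2, 148.2])
([0.506, 0.0376], 5, [313.2, 150.0])
([0.4999, 0.0268], 145, [324.8, 161.0])
([0.4736, 0.0785], 140, [252.2, 179.1])
([0.4794, 0.0565], 138, [281.2, 178.2])
([0.4815, 0.0437], 9, [297.8, 179.1])
([0.4728, 0.0342], 132, [306.8, 192.4])
([0.4554, 0.0642], 133, [265.1, 205.0])
t 22.3 shift mm [ -1.2 -10.  129.1] turn [ 0.    -0.001 -0.001] n 2.5823041712548345 0.009113469258267889 pos [0.455  0.054  0.2101] rot [ 3.141e+00 -1.000e-03  2.260e-01] grip 0.0313 f [ 0.6 -0.1  1. ] ff 0.0
```

View pics/w5.png

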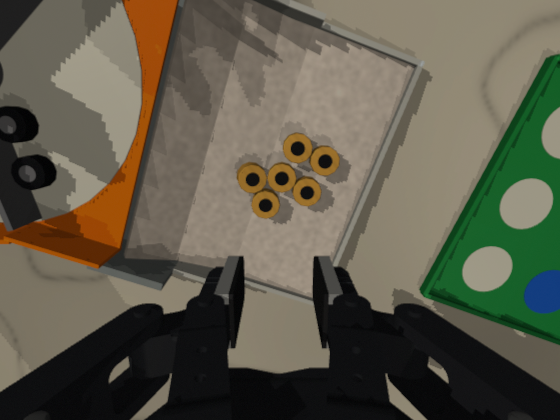

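```bash
python3 -m jog '[[[-1,-10,30,0,0,0,0.37],[0,0,30,0,0,0,0.37],[0,0,20,0,0,0,0.37],[0,0,0,0,0,0,0.37],[0,0,0,0,0,0,0.37]]]'; python3 -c "
from n import *
go(.4518,.0634,.081,.227)
print(dots(shot()))"
```

```text
clock: 22.8
position: [0.452, 0.0638, 0.1302]
tool_rot: [3.141, -0.002, 0.227]
force: [-0.9, -0.1, 0.3]
grip_width: 0.0316
finger_force: 0.0
t 22.8 shift mm [-0.4  0.4 49.2] turn [ 0.    -0.002  0.   ] n 0.9841378627168715 0.011326471016701003 pos [0.452  0.0638 0.1302] rot [ 3.141e+00 -2.000e-03  2.270e-01] grip 0.0316 f [-0.9 -0.1  0.3] ff 0.0
[([0.5044, 0.0498], 311, [325.1, 161.2]), ([0.5068, 0.0375], 24, [348.2, 162.0]), ([0.4997, 0.0267], 299, [363.7, 179.2]), ([0.498, 0.0391], 20, [340.9, 177.2]), ([0.4793, 0.0564], 283, [301.7, 202.8]), ([0.4732, 0.0783], 279, [260.8, 204.6]), ([0.4819, 0.0438], 31, [324.9, 203.3]), ([0.4726, 0.0343], 266, [336.9, 222.5]), ([0.4724, 0.0466], 9, [315.6, 218.2]), ([0.4551, 0.0641], 253, [278.4, 239.7])]
```

```bash
python3 -m jog '[[[0,0,20,0,0,0,0.37],[0,0,15,0,0,0,0.37],[0,0,10,0,0,0,0.37],[0,0,4,0,0,0,0.37],[0,0,0,0,0,0,0.37]]]' 40; python3 -m jog '[[[0,0,0,0,0,0,0.1],[0,0,0,0,0,0,0],[0,0,0,0,0,0,0]]]' 40; python3 -m jog '[[[0,0,-20,0,0,0,0],[0,0,-20,0,0,0,0],[0,0,-20,0,0,0,0],[0,0,0,0,0,0,0]]]';python3 -c "
from n import *
f=shot();save(f,'w6.png',(200,130,400,330),2)
print(dots(f,.08,(200,200,360,400)))
go(.4386,-.1415,.14,.227)"
```

```text
clock: 23.35
position: [0.4517, 0.0642, 0.0814]
tool_rot: [-3.14, -0.002, 0.227]
force: [-10.1, 5.4, 43.5]
grip_width: 0.0317
finger_force: 23.5
clock: 23.65
position: [0.4518, 0.0637, 0.0813]
tool_rot: [-3.141, -0.002, 0.227]
force: [-4.5, -0.5, 25.1]
grip_width: 0.0211
finger_force: 39.0
clock: 24.05
position: [0.4522, 0.0642, 0.1422]
tool_rot: [-3.141, -0.004, 0.228]
force: [0.0, 0.1, -0.0]
grip_width: 0.0208
finger_force: 39.7
[([0.5094, 0.0593], 269, [322.6, 159.6]), ([0.511, 0.0511], 16, [343.9, 160.2]), ([0.5066, 0.0434], 263, [359.4, 175.6]), ([0.5053, 0.0519], 18, [338.0, 173.9]), ([0.4929, 0.0654], 243, [297.4, 196.1]), ([0.4879, 0.0801], 248, [259.1, 199.9]), ([0.491, 0.0456], 237, [343.3, 211.3])]
t 24.1 shift mm [-59.5 197.5   0.9] turn [-0.    -0.003  0.001] n 3.949697782865187 0.02040835855667905 pos [0.4519 0.0643 0.1411] rot [-3.141e+00 -3.000e-03  2.280e-01] grip 0.0207 f [ 0.  -0.4  0. ] ff 39.7
```

View pics/w6.png

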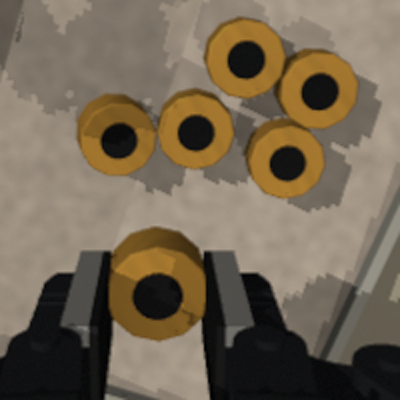

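```bash
python3 -m jog '[[[-12.5,39.5,0,0,0,0,0],[-12.5,39.5,0,0,0,0,0],[-12.5,39.5,0,0,0,0,0],[-12.5,39.5,0,0,0,0,0],[-12.5,39.5,0,0,0,0,0]]]'; python3 -m jog '[[[0,0,0,0,0,0,0],[0,0,0,0,0,0,0]]]'; cat >> n.py <<'E'
def held(f,o,rel=.0623):
    """offset (mm, tool axes) of held nut from dark dot near the grasp"""
    hsv=cv2.cvtColor(f["img"],cv2.COLOR_RGB2HSV)
    br=((hsv[...,0]>10)&(hsv[...,0]<32)&(hsv[...,1]>110)&(hsv[...,2]>60)).astype(np.uint8)
    br[:200]=0;br[340:]=0;br[:,:215]=0;br[:,345:]=0
    n,l,st,ce=cv2.connectedComponentsWithStats(br)
    if n<2: return "none"
    i=1+np.argmax(st[1:,4]);x,y,w,h,a=st[i]
    dk=np.zeros_like(br);sub=(hsv[y:y+h,x+8:x+w-8,2]<60);dk[y:y+h,x+8:x+w-8]=sub
    n2,l2,s2,c2=cv2.connectedComponentsWithStats(dk);
    if n2<2: return ("nodot",x,y,w,h,a)
    u=c2[1+np.argmax(s2[1:,4])]
    p=unproj(f,*u,o["position"][2]-rel);Rt=Rn.from_euler('xyz',o["tool_rot"]).as_matrix()
    return u.round(1),s2[1:,4].max(),a,(Rt.T@(p-o["position"])*1000).round(1)
E
python3 -c "
from n import *
o=bot.observe();f=wristcam(o,bot.grab_frame('wrist'))
print(held(f,o))
r=circles(f);print(r)
go(.4353,-.1423,.085,.227)"
```

```text
clock: 24.6
position: [0.4346, -0.1442, 0.1396]
tool_rot: [-3.141, -0.0, 0.228]
force: [0.6, 0.2, -0.2]
grip_width: 0.0207
finger_force: 39.7
clock: 24.8
position: [0.4346, -0.1434, 0.1396]
tool_rot: [-3.141, 0.0, 0.225]
force: [0.2, 0.2, 0.3]
grip_width: 0.0206
finger_force: 39.7
(array([278.3, 277.9]), np.int32(437), np.int32(1814), array([ 3.5,  0.3, 62.3]))
{'b': [(array([ 0.49364444, -0.21317114]), 4034), (array([ 0.43002446, -0.20445472]), 3195)], 'w': [(array([ 0.56027439, -0.15955762]), 4000), (array([ 0.50236078, -0.14960262]), 4463), (array([ 0.44064802, -0.14037352]), 3156)]}
t 24.85 shift mm [ 0.5  0.1 54.5] turn [-0.  0.  0.] n 1.0903586938228622 0.004414590960759496 pos [ 0.4348 -0.1423  0.1395] rot [-3.141  0.     0.227] grip 0.0207 f [ 0.4 -0.  -0.9] ff 39.7
```

```bash
python3 -m jog '[[[0.5,0,20,0,0,0,0],[0,0,20,0,0,0,0],[0,0,13,0,0,0,0],[0,0,5,0,0,0,0],[0,0,0,0,0,0,0]]]'; python3 -m jog '[[[0,0,0,0,0,0,0.15],[0,0,0,0,0,0,0.4],[0,0,0,0,0,0,0.4],[0,0,0,0,0,0,0.4]]]'; python3 -m jog '[[[0,0,-20,0,0,0,0.4],[0,0,-40,0,0,0,0.4],[0,0,-40,0,0,0,0.4],[0,0,0,0,0,0,0.4]]]'; python3 -c "
from n import *
f=shot();print(dots(f,.017))
go(.4736,.0785,.2,1.815)"
```

```text
clock: 25.35
position: [0.4353, -0.1416, 0.0814]
tool_rot: [-3.141, 0.001, 0.229]
force: [-0.4, 0.2, -0.3]
grip_width: 0.0209
finger_force: 39.7
clock: 25.75
position: [0.4355, -0.1424, 0.082]
tool_rot: [3.141, -0.0, 0.228]
force: [-1.1, -0.6, 0.2]
grip_width: 0.0337
finger_force: 0.0
clock: 26.15
position: [0.4365, -0.143, 0.1852]
tool_rot: [3.14, -0.004, 0.228]
force: [0.5, 0.2, -1.1]
grip_width: 0.0342
finger_force: 0.0
[([0.5045, 0.0516], 226, [9.0, 55.0]), ([0.5004, 0.0283], 221, [45.2, 70.2]), ([0.4803, 0.0565], 32, [0.9, 91.7]), ([0.4774, 0.0315], 207, [39.0, 105.0]), ([0.4394, -0.1414], 149, [276.3, 213.4])]
t 26.2 shift mm [  86.5 -206.6  -16.6] turn [ 0.003 -0.002 -1.587] n 4.132514735837188 10.647956556652192 pos [ 0.4362 -0.1424  0.1834] rot [ 3.141e+00 -3.000e-03  2.280e-01] grip 0.0338 f [-0.1  0.4 -0.1] ff 0.0
```

```bash
python3 -m jog '[[[17.5,-42,0,0,0,0,0.4],[17.5,-42,0,0,0,0,0.4],[17.5,-42,0,0,0,0,0.4],[17.5,-42,0,0,0,0,0.4],[17.5,-42,0,0,0,0,0.4]]]'; python3 -m jog '[[[0,0,0,0,0,-0.135,0.4],[0,0,0,0,0,-0.135,0.4],[0,0,0,0,0,-0.135,0.4],[0,0,0,0,0,-0.135,0.4],[0,0,0,0,0,-0.135,0.4]]]'; python3 -m jog '[[[0,0,0,0,0,-0.135,0.4],[0,0,0,0,0,-0.135,0.4],[0,0,0,0,0,-0.135,0.4],[0,0,0,0,0,0,0.4],[0,0,0,0,0,0,0.4]]]'; python3 -c "
from n import *
f=shot();print(dots(f,.019))
go(.4741,.0817,.085,1.31)"
```

```text
clock: 26.7
position: [0.4729, 0.0838, 0.181]
tool_rot: [-3.142, 0.001, 0.228]
force: [0.9, 0.3, 0.3]
grip_width: 0.0342
finger_force: 0.0
clock: 27.2
position: [0.4728, 0.0819, 0.181]
tool_rot: [-3.141, 0.001, 0.908]
force: [-0.2, 0.8, 0.6]
grip_width: 0.0339
finger_force: 0.0
clock: 27.7
position: [0.473, 0.0817, 0.1813]
tool_rot: [-3.141, -0.0, 1.303]
force: [0.9, -0.4, -0.4]
grip_width: 0.0342
finger_force: 0.0
[([0.4733, 0.0793], 152, [278.7, 221.1]), ([0.4804, 0.0584], 148, [295.5, 244.7]), ([0.5044, 0.0497], 148, [329.8, 247.4]), ([0.4775, 0.0295], 136, [301.3, 279.9])]
t 27.75 shift mm [ 0.3  1.1 96.4] turn [-0.     0.    -0.006] n 1.927332367371664 0.043412291014431115 pos [0.473  0.0817 0.1814] rot [-3.141  0.     1.304] grip 0.034 f [0.3 0.8 0.2] ff 0.0
```

```bash
python3 -m jog '[[[1.3,1,40,0,0,0,0.37],[0,0,30,0,0,0,0.37],[0,0,18,0,0,0,0.37],[0,0,8,0,0,0,0.37],[0,0,0,0,0,0,0.37]]]'; python3 -m jog '[[[0,0,0,0,0,0,0.1],[0,0,0,0,0,0,0],[0,0,0,0,0,0,0]]]' 40; python3 -m jog '[[[0,0,-20,0,0,0,0],[0,0,-20,0,0,0,0],[0,0,-20,0,0,0,0],[0,0,0,0,0,0,0]]]';python3 -c "
from n import *
o=bot.observe();f=wristcam(o,bot.grab_frame('wrist'))
print(dots(f),held(f,o,.064))
go(.5021,-.1502,.14,1.31)"
```

```text
clock: 28.25
position: [0.4742, 0.0826, 0.085]
tool_rot: [-3.14, 0.001, 1.306]
force: [-0.1, -0.5, -0.3]
grip_width: 0.0313
finger_force: 0.0
clock: 28.55
position: [0.4748, 0.0831, 0.0864]
tool_rot: [3.141, -0.001, 1.308]
force: [1.4, 0.6, 1.6]
grip_width: 0.0206
finger_force: 39.2
clock: 28.95
position: [0.4753, 0.0832, 0.1479]
tool_rot: [3.139, -0.002, 1.308]
force: [0.5, 0.6, -1.0]
grip_width: 0.0206
finger_force: 39.2
[([0.4668, 0.0471], 364, [278.3, 287.2])] (array([278.3, 287.3]), np.int32(354), np.int32(2230), array([-2.5,  0.7, 64. ]))
t 29.0 shift mm [-218.5   86.8    6.6] turn [ 0.002 -0.002 -0.002] n 4.369414578060289 0.01989276058598669 pos [0.4749 0.0833 0.1468] rot [ 3.140e+00 -2.000e-03  1.308e+00] grip 0.0203 f [ 0.  -0.  -0.9] ff 39.2
```

```bash
python3 -m jog '[[[-43.2,17.4,0,0,0,0,0],[-43.2,17.4,0,0,0,0,0],[-43.2,17.4,0,0,0,0,0],[-43.2,17.4,0,0,0,0,0],[-43.2,17.4,0,0,0,0,0]]]'; python3 -m jog '[[[0,0,0,0,0,0,0],[0,0,0,0,0,0,0]]]';python3 -c "
from n import *
o=bot.observe();f=wristcam(o,bot.grab_frame('wrist'))
print(held(f,o,.064))
go(.5028,-.1478,.085,1.31)"
```

```text
clock: 29.5
position: [0.5021, -0.1501, 0.1452]
tool_rot: [-3.141, -0.0, 1.308]
force: [0.4, 1.2, -0.1]
grip_width: 0.0202
finger_force: 39.2
clock: 29.7
position: [0.5019, -0.1494, 0.1451]
tool_rot: [-3.141, 0.0, 1.305]
force: [0.1, 1.0, -0.5]
grip_width: 0.0209
finger_force: 39.3
(array([278.3, 287.2]), np.int32(360), np.int32(1796), array([-2.5,  0.7, 64. ]))
t 29.75 shift mm [ 0.5  0.7 60.2] turn [-0.001 -0.    -0.003] n 1.203060432352035 0.01982070148110078 pos [ 0.502  -0.1481  0.1452] rot [-3.141 -0.     1.307] grip 0.0205 f [ 0.   0.9 -0.3] ff 39.3
```

```bash
python3 -m jog '[[[0.5,0.7,25,0,0,0,0],[0,0,20,0,0,0,0],[0,0,11,0,0,0,0],[0,0,4.5,0,0,0,0],[0,0,0,0,0,0,0]]]'; python3 -m jog '[[[0,0,0,0,0,0,0.15],[0,0,0,0,0,0,0.4],[0,0,0,0,0,0,0.4],[0,0,0,0,0,0,0.4]]]'; python3 -m jog '[[[0,0,-20,0,0,0,0.4],[0,0,-40,0,0,0,0.4],[0,0,-45,0,0,0,0.4],[0,0,0,0,0,0,0.4],[0,0,0,0,0,0,0.4]]]'; python3 -c "
from n import *
f=shot();print(dots(f,.017))
go(.478,.066,.2,1.307)"
```

```text
clock: 30.25
position: [0.5031, -0.1476, 0.0851]
tool_rot: [-3.141, 0.0, 1.308]
force: [-0.9, -0.2, -0.1]
grip_width: 0.0203
finger_force: 39.3
clock: 30.65
position: [0.5033, -0.1481, 0.0855]
tool_rot: [3.141, -0.0, 1.308]
force: [-0.3, 0.5, -0.3]
grip_width: 0.0341
finger_force: 0.0
clock: 31.15
position: [0.5035, -0.1478, 0.191]
tool_rot: [3.14, -0.001, 1.308]
force: [-0.7, 1.0, -0.9]
grip_width: 0.034
finger_force: 0.0
[([0.5036, -0.1488], 144, [277.3, 215.0]), ([0.4391, -0.1416], 134, [193.1, 227.4])]
t 31.2 shift mm [199.9 -79.7  -9.8] turn [ 0.    -0.     0.001] n 3.9971954963493284 0.008744687797835684 pos [ 0.5031 -0.1477  0.1901] rot [ 3.141 -0.     1.308] grip 0.0338 f [ 0.1  0.  -0.2] ff 0.0
```

```bash
python3 -m jog '[[[42,-16,0,0,0,0,0.4],[42,-16,0,0,0,0,0.4],[42,-16,0,0,0,0,0.4],[42,-16,0,0,0,0,0.4],[42,-16,0,0,0,0,0.4]]]'; python3 -m jog '[[[0,0,0,0,0,0,0.4],[0,0,0,0,0,0,0.4]]]'; python3 -c "
from n import *
f=shot();print(dots(f,.019))
go(.478,.066,.082,1.307)"
```

```text
clock: 31.7
position: [0.4796, 0.0771, 0.1892]
tool_rot: [-3.14, 0.001, 1.307]
force: [1.5, 0.7, 0.5]
grip_width: 0.0343
finger_force: 0.0
clock: 31.9
position: [0.48, 0.0762, 0.1893]
tool_rot: [-3.14, 0.001, 1.31]
force: [-0.9, -0.2, 0.0]
grip_width: 0.0339
finger_force: 0.0
[([0.48, 0.0573], 137, [283.9, 237.8]), ([0.5046, 0.0492], 136, [317.9, 239.7]), ([0.4775, 0.0292], 128, [290.0, 271.4])]
t 31.95 shift mm [ -9.1   0.3 107.6] turn [-0.001  0.001  0.001] n 2.151195735934558 0.011032549650847556 pos [0.4802 0.075  0.1895] rot [-3.141e+00  1.000e-03  1.308e+00] grip 0.0345 f [ 0.5 -0.  -0.4] ff 0.0
```

```bash
python3 -m jog '[[[-14,0,0,0,0,0,0.37],[0,0,0,0,0,-0.14,0.37],[0,0,0,0,0,-0.14,0.37],[0,0,0,0,0,-0.14,0.37],[0,0,0,0,0,-0.14,0.37]]]'; python3 -m jog '[[[0,0,0,0,0,-0.14,0.37],[0,0,0,0,0,-0.14,0.37],[0,0,30,0,0,0,0.37],[0,0,0,0,0,0,0.37],[0,0,0,0,0,0,0.37]]]'; python3 -c "
from n import *
f=shot();print(dots(f,.019))
go(.4778,.0607,.082,2.147)"
```

```text
clock: 32.45
position: [0.4767, 0.0595, 0.1901]
tool_rot: [-3.141, 0.0, 1.87]
force: [0.8, -0.3, 1.0]
grip_width: 0.0319
finger_force: 0.0
clock: 32.95
position: [0.4766, 0.0602, 0.1603]
tool_rot: [-3.14, -0.0, 2.145]
force: [0.0, -0.3, 0.6]
grip_width: 0.0318
finger_force: 0.0
[([0.4802, 0.0578], 189, [280.3, 232.1]), ([0.4779, 0.0296], 173, [255.0, 263.3]), ([0.5008, 0.0265], 164, [280.7, 283.3])]
t 33.0 shift mm [-0.4  0.8 78.8] turn [-0.     0.    -0.002] n 1.5755713471991342 0.012105107502501824 pos [0.4769 0.0607 0.1608] rot [-3.141  0.     2.145] grip 0.0319 f [-0.4  0.2 -0.1] ff 0.0
```

```bash
python3 -m jog '[[[-0.4,0.8,30,0,0,0,0.37],[0,0,30,0,0,0,0.37],[0,0,14,0,0,0,0.37],[0,0,4,0,0,0,0.37],[0,0,0,0,0,0,0.37]]]'; python3 -m jog '[[[0,0,0,0,0,0,0.1],[0,0,0,0,0,0,0],[0,0,0,0,0,0,0]]]' 40; python3 -m jog '[[[0,0,-20,0,0,0,0],[0,0,-20,0,0,0,0],[0,0,-20,0,0,0,0],[0,0,0,0,0,0,0]]]';python3 -c "
from n import *
o=bot.observe();f=wristcam(o,bot.grab_frame('wrist'))
print(dots(f),held(f,o,.0635))
go(.5655,-.1589,.14,2.147)"
```

```text
clock: 33.5
position: [0.478, 0.0618, 0.0827]
tool_rot: [3.142, 0.0, 2.147]
force: [1.1, 0.6, 0.5]
grip_width: 0.0318
finger_force: 0.0
clock: 33.8
position: [0.4783, 0.0621, 0.0834]
tool_rot: [3.14, 0.001, 2.148]
force: [-1.0, -0.8, 8.9]
grip_width: 0.0204
finger_force: 39.4
clock: 34.2
position: [0.4788, 0.0624, 0.1448]
tool_rot: [3.138, 0.001, 2.148]
force: [-0.4, 0.8, -1.0]
grip_width: 0.0208
finger_force: 39.1
[] (array([278.1, 289.9]), np.int32(450), np.int32(1756), array([-4.1,  0.4, 63.5]))
t 34.25 shift mm [-233.   -47.8    3.7] turn [0.003 0.001 0.001] n 4.660918487600375 0.021221641788585745 pos [0.4784 0.0625 0.1437] rot [3.139e+00 1.000e-03 2.148e+00] grip 0.0206 f [ 0.5  0.5 -1.1] ff 39.1
```

```bash
python3 -m jog '[[[-45.8,-9.6,0,0,0,0,0],[-45.8,-9.6,0,0,0,0,0],[-45.8,-9.6,0,0,0,0,0],[-45.8,-9.6,0,0,0,0,0],[-45.8,-9.6,0,0,0,0,0]]]'; python3 -m jog '[[[0,0,0,0,0,0,0],[0,0,0,0,0,0,0]]]';python3 -c "
from n import *
o=bot.observe();f=wristcam(o,bot.grab_frame('wrist'))
print(held(f,o,.0635))
go(.5655-.0041*.545,-.1589+.0041*.839,.082,2.147)"
```

```text
clock: 34.75
position: [0.5627, -0.1579, 0.1418]
tool_rot: [-3.141, -0.0, 2.148]
force: [1.6, 1.1, -0.8]
grip_width: 0.0206
finger_force: 39.2
clock: 34.95
position: [0.5621, -0.157, 0.1416]
tool_rot: [-3.141, -0.0, 2.146]
force: [-0.3, 1.1, -0.8]
grip_width: 0.0204
finger_force: 39.2
(array([278.1, 289.9]), np.int32(441), np.int32(1601), array([-4.1,  0.4, 63.5]))
t 35.0 shift mm [-0.5  1.2 59.6] turn [-0.    -0.001  0.   ] n 1.1921948031989609 0.007993468405838764 pos [ 0.562  -0.1557  0.1416] rot [-3.141e+00 -1.000e-03  2.147e+00] grip 0.0202 f [ 1.1  1.3 -0.3] ff 39.2
```

```bash
python3 -m jog '[[[-0.5,1,25,0,0,0,0],[0,0,20,0,0,0,0],[0,0,10,0,0,0,0],[0,0,4.6,0,0,0,0],[0,0,0,0,0,0,0]]]'; python3 -m jog '[[[0,0,0,0,0,0,0.15],[0,0,0,0,0,0,0.4],[0,0,0,0,0,0,0.4],[0,0,0,0,0,0,0.4]]]'; python3 -m jog '[[[0,0,-20,0,0,0,0.4],[0,0,-40,0,0,0.137,0.4],[0,0,-45,0,0,0.137,0.4],[0,0,0,0,0,0.137,0.4],[0,0,0,0,0,0.137,0.4]]]'; python3 -m jog '[[[0,0,0,0,0,0,0.4]]]'; python3 -c "
from n import *
f=shot();print(dots(f,.017))
go(.5046,.0515,.2,1.6)"
```

```text
clock: 35.5
position: [0.5635, -0.1554, 0.0825]
tool_rot: [-3.141, -0.0, 2.148]
force: [0.5, -1.0, 0.2]
grip_width: 0.0206
finger_force: 39.3
clock: 35.9
position: [0.5637, -0.1559, 0.083]
tool_rot: [3.141, 0.0, 2.148]
force: [0.6, 0.1, -0.5]
grip_width: 0.0343
finger_force: 0.0
clock: 36.4
position: [0.5641, -0.1558, 0.1892]
tool_rot: [3.139, -0.0, 1.594]
force: [0.2, 0.6, -0.7]
grip_width: 0.034
finger_force: 0.0
clock: 36.5
position: [0.5636, -0.1555, 0.1879]
tool_rot: [3.141, 0.0, 1.598]
force: [-0.2, 0.4, 0.7]
grip_width: 0.0346
finger_force: 0.0
[([0.4392, -0.1419], 155, [107.5, 192.2]), ([0.5037, -0.1491], 148, [196.3, 204.0]), ([0.5666, -0.1594], 144, [281.0, 219.6])]
t 36.55 shift mm [208.9 -52.2 -12.5] turn [-0.     0.     0.003] n 4.177975099153472 0.02019420153792402 pos [ 0.5635 -0.1556  0.1876] rot [-3.141  0.     1.603] grip 0.0344 f [-1.6 -0.2  0.1] ff 0.0
```

White row done. Next nut A.

```bash
python3 -m jog '[[[41.6,-10.4,0,0,0,0,0.37],[41.6,-10.4,0,0,0,0,0.37],[41.6,-10.4,0,0,0,0,0.37],[41.6,-10.4,0,0,0,0,0.37],[41.6,-10.4,0,0,0,0,0.37]]]'; python3 -m jog '[[[0,0,0,0,0,0,0.37],[0,0,0,0,0,0,0.37]]]'; python3 -c "
from n import *
f=shot();print(dots(f,.019))
go(.5046,.0515,.082,1.6)"
```

```text
clock: 37.05
position: [0.5048, 0.0519, 0.1875]
tool_rot: [-3.141, -0.0, 1.604]
force: [1.4, -0.1, 0.6]
grip_width: 0.0319
finger_force: 0.0
clock: 37.25
position: [0.5054, 0.0512, 0.1875]
tool_rot: [-3.141, 0.0, 1.605]
force: [0.9, -0.3, 0.4]
grip_width: 0.0314
finger_force: 0.0
[([0.5045, 0.0493], 147, [276.0, 217.9]), ([0.4776, 0.0294], 145, [239.5, 242.0]), ([0.5005, 0.0262], 140, [269.7, 246.8])]
t 37.3 shift mm [  1.5  -1.  105.6] turn [0.    0.    0.003] n 2.111965070472602 0.01780934469728091 pos [0.5057 0.0501 0.1876] rot [3.142 0.    1.603] grip 0.0317 f [-0.   0.1 -0.3] ff 0.0
```

```bash
python3 -m jog '[[[2,-1,40,0,0,0,0.37],[0,0,40,0,0,0,0.37],[0,0,20,0,0,0,0.37],[0,0,5.5,0,0,0,0.37],[0,0,0,0,0,0,0.37]]]'; python3 -m jog '[[[0,0,0,0,0,0,0.1],[0,0,0,0,0,0,0],[0,0,0,0,0,0,0]]]' 40; python3 -m jog '[[[0,0,-20,0,0,0,0],[0,0,-20,0,0,0,0],[0,0,-20,0,0,0,0],[0,0,0,0,0,0,0]]]';python3 -c "
from n import *
o=bot.observe();f=wristcam(o,bot.grab_frame('wrist'))
print(held(f,o,.0635))
go(.5568,-.2223,.14,1.6)"
```

```text
clock: 37.8
position: [0.5046, 0.0511, 0.0819]
tool_rot: [-3.141, 0.0, 1.599]
force: [0.6, -0.4, 0.1]
grip_width: 0.0315
finger_force: 0.0
clock: 38.1
position: [0.505, 0.0526, 0.0831]
tool_rot: [3.14, -0.0, 1.6]
force: [-1.2, -1.1, 8.2]
grip_width: 0.0208
finger_force: 39.7
clock: 38.5
position: [0.5054, 0.0528, 0.1445]
tool_rot: [3.138, -0.001, 1.6]
force: [0.1, 0.6, -1.1]
grip_width: 0.0205
finger_force: 39.2
(array([278. , 285.6]), np.int32(425), np.int32(1811), array([-1.6,  0.6, 63.5]))
t 38.55 shift mm [-276.7   43.6    3.2] turn [ 0.002 -0.001  0.001] n 5.533776105817098 0.016960351425555457 pos [0.505  0.053  0.1433] rot [ 3.139e+00 -1.000e-03  1.601e+00] grip 0.0204 f [-0.4  0.3 -0.3] ff 39.2
```

```bash
python3 -m jog '[[[-45.8,7.2,0,0,0,0,0],[-45.8,7.2,0,0,0,0,0],[-45.8,7.2,0,0,0,0,0],[-45.8,7.2,0,0,0,0,0],[-45.8,7.2,0,0,0,0,0]]]'; python3 -m jog '[[[-45.8,7.2,0,0,0,0,0],[0,0,0,0,0,0,0],[0,0,0,0,0,0,0]]]';python3 -c "
from n import *
o=bot.observe();f=wristcam(o,bot.grab_frame('wrist'))
print(held(f,o,.0635))
go(.5568,-.2223+.0016,.082,1.6)"
```

```text
clock: 39.05
position: [0.547, -0.1771, 0.1415]
tool_rot: [-3.141, -0.0, 1.6]
force: [1.6, 0.5, 0.3]
grip_width: 0.0208
finger_force: 39.2
clock: 39.35
position: [0.5551, -0.222, 0.1413]
tool_rot: [-3.141, -0.0, 1.598]
force: [0.2, 1.3, -0.1]
grip_width: 0.0203
finger_force: 39.3
(array([278.1, 285.5]), np.int32(415), np.int32(1740), array([-1.6,  0.6, 63.5]))
t 39.4 shift mm [-0.3  1.6 59.4] turn [-0.001 -0.001 -0.   ] n 1.1871727912737802 0.008965789950363914 pos [ 0.5553 -0.2205  0.1414] rot [-3.141e+00 -1.000e-03  1.600e+00] grip 0.0204 f [ 0.5  1.3 -1.9] ff 39.3
```

```bash
python3 -m jog '[[[-0.3,1.5,25,0,0,0,0],[0,0,20,0,0,0,0],[0,0,10,0,0,0,0],[0,0,4.4,0,0,0,0],[0,0,0,0,0,0,0]]]'; python3 -m jog '[[[0,0,0,0,0,0,0.15],[0,0,0,0,0,0,0.4],[0,0,0,0,0,0,0.4],[0,0,0,0,0,0,0.4]]]'; python3 -m jog '[[[0,0,-20,0,0,0,0.4],[0,0,-40,0,0,-0.14,0.4],[0,0,-45,0,0,-0.14,0.4],[0,0,0,0,0,-0.14,0.4],[0,0,0,0,0,-0.14,0.4]]]'; python3 -m jog '[[[0,0,0,0,0,-0.14,0.4],[0,0,0,0,0,-0.14,0.4],[0,0,0,0,0,-0.14,0.4],[0,0,0,0,0,0,0.4]]]'; python3 -c "
from n import *
f=shot();print(dots(f,.017))
go(.503,.0246,.19,2.58)"
```

```text
clock: 39.9
position: [0.5571, -0.2206, 0.0826]
tool_rot: [-3.141, -0.0, 1.6]
force: [-0.9, 0.7, -0.7]
grip_width: 0.0206
finger_force: 39.3
clock: 40.3
position: [0.5573, -0.2212, 0.0831]
tool_rot: [3.141, 0.0, 1.6]
force: [-0.0, -0.1, 0.5]
grip_width: 0.0342
finger_force: 0.0
clock: 40.8
position: [0.5576, -0.2213, 0.1894]
tool_rot: [3.14, 0.002, 2.166]
force: [0.1, 0.9, -1.0]
grip_width: 0.0342
finger_force: 0.0
clock: 41.2
position: [0.557, -0.2215, 0.188]
tool_rot: [3.141, 0.0, 2.582]
force: [0.2, -0.8, 0.7]
grip_width: 0.0342
finger_force: 0.0
[([0.4421, -0.143], 73, [286.4, 2.2]), ([0.504, -0.1487], 196, [327.2, 95.1]), ([0.567, -0.1593], 160, [357.7, 181.2]), ([0.5583, -0.223], 144, [277.0, 216.2])]
t 41.25 shift mm [177.4 178.9  -2.1] turn [ 0.     0.    -0.004] n 3.577048077210081 0.024343974779047924 pos [ 0.557  -0.2214  0.1879] rot [3.141 0.    2.576] grip 0.034 f [-0.7 -0.2  1. ] ff 0.0
```

```bash
python3 -m jog '[[[29.6,29.8,0,0,0,0,0.37],[29.6,29.8,0,0,0,0,0.37],[29.6,29.8,0,0,0,0,0.37],[29.6,29.8,0,0,0,0,0.37],[29.6,29.8,0,0,0,0,0.37]]]'; python3 -m jog '[[[29.6,29.8,0,0,0,0,0.37],[0,0,0,0,0,0,0.37],[0,0,0,0,0,0,0.37]]]'; python3 -c "
from n import *
f=shot();print(dots(f,.019))
go(.503,.0246,.082,2.58)"
```

```text
clock: 41.75
position: [0.5107, -0.0148, 0.1878]
tool_rot: [3.141, 0.0, 2.574]
force: [1.0, -0.4, 0.2]
grip_width: 0.0319
finger_force: 0.0
clock: 42.05
position: [0.5021, 0.0255, 0.1878]
tool_rot: [3.142, 0.0, 2.578]
force: [0.5, -1.1, 0.8]
grip_width: 0.0319
finger_force: 0.0
[([0.4769, 0.0278], 160, [261.8, 184.6]), ([0.4891, 0.0311], 13, [274.8, 196.2]), ([0.4888, 0.0248], 7, [267.3, 200.3]), ([0.5006, 0.0263], 155, [277.7, 212.5]), ([0.4394, -0.1405], 154, [51.5, 259.3])]
t 42.1 shift mm [ -0.5   0.6 105.8] turn [-0.     0.    -0.003] n 2.116684140794427 0.019730089228983595 pos [0.5022 0.0244 0.1878] rot [-3.141  0.     2.577] grip 0.0317 f [-1.5 -0.   0.8] ff 0.0
```

```bash
python3 -m jog '[[[-0.5,0.6,40,0,0,0,0.37],[0,0,40,0,0,0,0.37],[0,0,20,0,0,0,0.37],[0,0,5.5,0,0,0,0.37],[0,0,0,0,0,0,0.37]]]'; python3 -m jog '[[[0,0,0,0,0,0,0.1],[0,0,0,0,0,0,0],[0,0,0,0,0,0,0]]]' 40; python3 -m jog '[[[0,0,-20,0,0,0,0],[0,0,-20,0,0,0,0],[0,0,-20,0,0,0,0],[0,0,0,0,0,0,0]]]';python3 -c "
from n import *
o=bot.observe();f=wristcam(o,bot.grab_frame('wrist'))
print(held(f,o,.0635))
go(.4933,-.2136,.14,2.58)"
```

```text
clock: 42.6
position: [0.5028, 0.0238, 0.082]
tool_rot: [-3.141, -0.0, 2.577]
force: [-0.7, 0.6, 0.4]
grip_width: 0.0315
finger_force: 0.0
clock: 42.9
position: [0.5033, 0.025, 0.0832]
tool_rot: [3.141, 0.001, 2.58]
force: [0.6, -1.1, 7.2]
grip_width: 0.0205
finger_force: 39.6
clock: 43.3
position: [0.5039, 0.0251, 0.1447]
tool_rot: [3.139, 0.003, 2.58]
force: [-0.1, -0.2, -1.0]
grip_width: 0.0208
finger_force: 39.2
(array([278.1, 273.2]), np.int32(462), np.int32(1710), array([ 3.9,  0.2, 63.5]))
t 43.35 shift mm [-118.6 -207.5    3.4] turn [ 0.002  0.002 -0.   ] n 4.150850778464619 0.018737266577008815 pos [0.5034 0.0252 0.1435] rot [3.14e+00 2.00e-03 2.58e+00] grip 0.0208 f [ 0.4  0.2 -1. ] ff 39.2
```

```bash
python3 -m jog '[[[-24.5,-41.5,0,0,0,0,0],[-24.5,-41.5,0,0,0,0,0],[-24.5,-41.5,0,0,0,0,0],[-24.5,-41.5,0,0,0,0,0],[-24.5,-41.5,0,0,0,0,0]]]'; python3 -m jog '[[[0,0,0,0,0,0,0],[0,0,0,0,0,0,0]]]';python3 -c "
from n import *
o=bot.observe();f=wristcam(o,bot.grab_frame('wrist'))
print(held(f,o,.0635))
go(.4966,-.2157,.082,2.58)"
```

```text
clock: 43.85
position: [0.4954, -0.2177, 0.1417]
tool_rot: [3.142, -0.0, 2.58]
force: [1.3, 1.5, 0.1]
grip_width: 0.0207
finger_force: 39.3
clock: 44.05
position: [0.4953, -0.2169, 0.1416]
tool_rot: [-3.141, -0.001, 2.577]
force: [-0.6, 2.0, -0.4]
grip_width: 0.0206
finger_force: 39.3
(array([278.1, 273.1]), np.int32(443), np.int32(1731), array([ 3.9,  0.2, 63.5]))
t 44.1 shift mm [-0.9  0.4 59.7] turn [ 0.    -0.001 -0.001] n 1.193135087137042 0.007417945262287091 pos [ 0.4957 -0.2156  0.1417] rot [ 3.141e+00 -1.000e-03  2.579e+00] grip 0.0204 f [-0.6  0.6 -1.4] ff 39.3
```

```bash
python3 -m jog '[[[-0.9,0.3,25,0,0,0,0],[0,0,20,0,0,0,0],[0,0,10,0,0,0,0],[0,0,4.7,0,0,0,0],[0,0,0,0,0,0,0]]]'; python3 -m jog '[[[0,0,0,0,0,0,0.15],[0,0,0,0,0,0,0.4],[0,0,0,0,0,0,0.4],[0,0,0,0,0,0,0.4]]]'; python3 -m jog '[[[0,0,-20,0,0,0,0.4],[0,0,-40,0,0,0,0.4],[0,0,-45,0,0,0,0.4],[0,0,0,0,0,0,0.4],[0,0,0,0,0,0,0.4]]]'; python3 -c "
from n import *
f=shot();print(dots(f,.017))
go(.4775,.0285,.19,2.58)"
```

```text
clock: 44.6
position: [0.4969, -0.2156, 0.0823]
tool_rot: [-3.141, -0.001, 2.581]
force: [-0.1, 0.3, -0.5]
grip_width: 0.0208
finger_force: 39.3
clock: 45.0
position: [0.497, -0.2162, 0.0829]
tool_rot: [3.141, 0.001, 2.58]
force: [-0.3, -0.0, -0.2]
grip_width: 0.0344
finger_force: 0.0
clock: 45.5
position: [0.4973, -0.2161, 0.1886]
tool_rot: [3.141, 0.002, 2.58]
force: [-0.4, 0.6, -2.2]
grip_width: 0.034
finger_force: 0.0
[([0.4393, -0.1415], 196, [325.6, 86.4]), ([0.5037, -0.1487], 160, [361.5, 172.6]), ([0.4941, -0.2138], 143, [278.0, 208.1]), ([0.5667, -0.1592], 132, [388.3, 248.7])]
t 45.55 shift mm [146.5 196.6  -2.5] turn [ 0.  0. -0.] n 3.931961622362745 0.0020548520750111 pos [ 0.4968 -0.2159  0.1875] rot [3.141 0.    2.58 ] grip 0.0337 f [ 0.4  0.3 -0.9] ff 0.0
```

```bash
python3 -m jog '[[[29.3,39.3,0,0,0,0,0.45],[29.3,39.3,0,0,0,0,0.45],[29.3,39.3,0,0,0,0,0.45],[29.3,39.3,0,0,0,0,0.45],[29.3,39.3,0,0,0,0,0.45]]]'; python3 -m jog '[[[0,0,0,0,0,0,0.45],[0,0,0,0,0,0,0.45]]]'; python3 -c "
from n import *
f=shot();print(dots(f,.019))
go(.4770,.028,.082,2.58)"
```

```text
clock: 46.05
position: [0.4766, 0.03, 0.1865]
tool_rot: [-3.14, -0.001, 2.579]
force: [0.8, -0.1, -0.9]
grip_width: 0.0384
finger_force: 0.0
clock: 46.25
position: [0.477, 0.0292, 0.1865]
tool_rot: [-3.14, -0.001, 2.583]
force: [0.8, -0.6, 0.3]
grip_width: 0.0385
finger_force: 0.0
[([0.4761, 0.0277], 155, [275.8, 215.5]), ([0.4392, -0.1407], 128, [68.7, 286.5])]
t 46.3 shift mm [1.000e-01 1.000e-01 1.047e+02] turn [-0.001 -0.001  0.   ] n 2.094674512745668 0.011050390652841018 pos [0.4772 0.0279 0.1867] rot [-3.14e+00 -1.00e-03  2.58e+00] grip 0.0381 f [ 0.1 -0.   0.6] ff 0.0
```

```bash
python3 -m jog '[[[0.5,-0.5,40,0,0,0,0.45],[0,0,40,0,0,0,0.45],[0,0,18,0,0,0,0.45],[0,0,5.5,0,0,0,0.45],[0,0,0,0,0,0,0.45]]]'; python3 -m jog '[[[0,0,0,0,0,0,0.1],[0,0,0,0,0,0,0],[0,0,0,0,0,0,0]]]' 40; python3 -m jog '[[[0,0,-20,0,0,0,0],[0,0,-20,0,0,0,0],[0,0,-20,0,0,0,0],[0,0,0,0,0,0,0]]]';python3 -c "
from n import *
o=bot.observe();f=wristcam(o,bot.grab_frame('wrist'))
print(held(f,o,.0635))
go(.4299,-.2049,.14,2.58)"
```

```text
clock: 46.8
position: [0.4767, 0.0268, 0.0835]
tool_rot: [-3.14, -0.001, 2.578]
force: [0.6, 0.6, -1.0]
grip_width: 0.0383
finger_force: 0.0
clock: 47.1
position: [0.4775, 0.0279, 0.085]
tool_rot: [3.141, 0.002, 2.58]
force: [-0.5, -1.8, 8.3]
grip_width: 0.0204
finger_force: 39.4
clock: 47.5
position: [0.4779, 0.0283, 0.1466]
tool_rot: [3.139, 0.003, 2.58]
force: [0.6, -0.2, -1.0]
grip_width: 0.0202
finger_force: 39.1
(array([278.1, 275.8]), np.int32(459), np.int32(1575), array([ 2.6,  0.2, 63.5]))
t 47.55 shift mm [ -83.9 -222.8    5.1] turn [0.002 0.002 0.   ] n 4.455793867176119 0.019674345240640333 pos [0.4775 0.0284 0.1454] rot [3.14e+00 2.00e-03 2.58e+00] grip 0.0208 f [ 1.   0.6 -1.3] ff 39.1
```

```bash
python3 -m jog '[[[-17.3,-44.6,0,0,0,0,0],[-17.3,-44.6,0,0,0,0,0],[-17.3,-44.6,0,0,0,0,0],[-17.3,-44.6,0,0,0,0,0],[-17.3,-44.6,0,0,0,0,0]]]'; python3 -m jog '[[[0,0,0,0,0,0,0],[0,0,0,0,0,0,0]]]';python3 -c "
from n import *
o=bot.observe();f=wristcam(o,bot.grab_frame('wrist'))
print(held(f,o,.0635))
go(.4321,-.2063,.084,2.58)"
```

```text
clock: 48.05
position: [0.4305, -0.2083, 0.1436]
tool_rot: [3.142, -0.0, 2.58]
force: [1.8, 0.1, -0.6]
grip_width: 0.0206
finger_force: 39.2
clock: 48.25
position: [0.4307, -0.2076, 0.1436]
tool_rot: [-3.141, -0.0, 2.577]
force: [0.3, 0.4, 0.2]
grip_width: 0.0204
finger_force: 39.3
(array([278.2, 275.8]), np.int32(439), np.int32(1621), array([ 2.6,  0.2, 63.5]))
t 48.3 shift mm [-0.8  0.6 59.6] turn [ 0.    -0.001 -0.001] n 1.1925326594838963 0.006227971325651135 pos [ 0.4312 -0.2064  0.1436] rot [ 3.141e+00 -1.000e-03  2.579e+00] grip 0.0204 f [ 0.2  0.1 -0.8] ff 39.3
```

```bash
python3 -m jog '[[[-0.8,0.6,25,0,0,0,0],[0,0,20,0,0,0,0],[0,0,10,0,0,0,0],[0,0,4.6,0,0,0,0],[0,0,0,0,0,0,0]]]'; python3 -m jog '[[[0,0,0,0,0,0,0.15],[0,0,0,0,0,0,0.4],[0,0,0,0,0,0,0.4],[0,0,0,0,0,0,0.4]]]'; python3 -m jog '[[[0,0,-20,0,0,0,0.4],[0,0,-40,0,0,0,0.4],[0,0,-45,0,0,0,0.4],[0,0,-45,0,0,0,0.4],[0,0,-45,0,0,0,0.4]]]';python3 -m jog '[[[4,44,-45,0,0,0,0.4],[4,44,-40,0,0,0,0.4],[4,44,0,0,0,0,0.4],[0,0,0,0,0,0,0.4],[0,0,0,0,0,0,0.4]]]'; python3 -c "
from n import *
f=shot();save(f,'w9.png')
P=np.array([[0.4386,-0.1415],[0.5021,-0.1502],[0.5655,-0.1589],[0.4299,-0.2049],[0.4933,-0.2136],[0.5568,-0.2223]])
for d in dots(f,.017): e=np.linalg.norm(P-d[0],axis=1)*1000; print(d,e.argmin(),e.min().round(1))
nuts(f,'plug1');t=bot.grab_frame('top');nuts(t,'plug1')
for q in ['bowl','spanner','lever1']: print(spot(q,t,2))
go()"
```

```text
clock: 48.8
position: [0.4324, -0.206, 0.0842]
tool_rot: [-3.141, -0.001, 2.581]
force: [-0.2, -0.8, 0.2]
grip_width: 0.0206
finger_force: 39.3
clock: 49.2
position: [0.4324, -0.2067, 0.0847]
tool_rot: [3.141, 0.001, 2.58]
force: [-0.6, 0.3, -0.1]
grip_width: 0.0341
finger_force: 0.0
clock: 49.7
position: [0.4318, -0.2066, 0.2815]
tool_rot: [3.142, 0.0, 2.58]
force: [1.7, 0.3, -0.0]
grip_width: 0.0341
finger_force: 0.0
clock: 50.2
position: [0.4851, -0.1024, 0.3487]
tool_rot: [-3.142, -0.0, 2.582]
force: [0.4, -0.7, 0.0]
grip_width: 0.0343
finger_force: 0.0
([0.4394, -0.142], 55, [229.3, 162.4]) 0 0.9
([0.4314, -0.2061], 56, [181.9, 185.0]) 3 1.9
([0.5039, -0.1493], 47, [253.9, 209.9]) 1 2.0
([0.494, -0.2144], 48, [206.4, 230.0]) 4 1.1
([0.5667, -0.1597], 45, [274.0, 254.0]) 2 1.4
50 plug1 []
51 plug1 [[-31.0, 30.0, 58, 0.4], [-51.0, 58.0, 53, 0.39]]
[([0.721, -0.1707, 0.003], 0.7), ([0.7408, -0.3101, -0.0002], 0.59)]
[([0.7252, 0.0271, -0.0029], 0.66)]
[([0.4212, -0.3896, 0.0007], 0.75), ([0.7195, -0.1733, 0.003], 0.64)]
t 50.55 shift mm [0. 0. 0.] turn [0 0 0] n 0.0 0.0 pos [ 0.4848 -0.1036  0.3486] rot [-3.141 -0.     2.579] grip 0.0342 f [ 0.9 -0.   1. ] ff 0.0
```

View pics/w9.png

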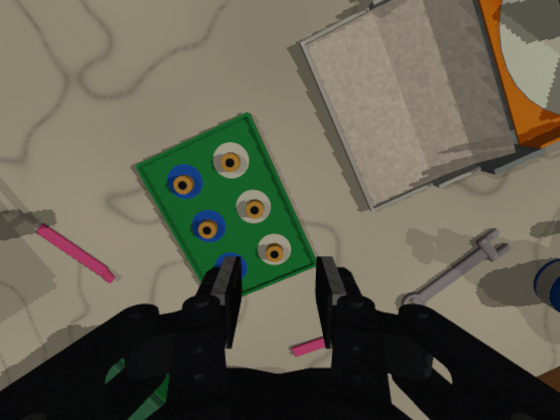

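```bash
python3 -m jog '[[[-30,-45,0,0,0,0,0.4],[-30,-45,0,0,0,0,0.4],[-30,0,0,0,0,0,0.4],[0,0,0,0,0,0,0.4],[0,0,0,0,0,0,0.4]]]'; python3 -c "
from n import *
f=shot()
P=np.array([[0.4386,-0.1415],[0.5021,-0.1502],[0.5655,-0.1589],[0.4299,-0.2049],[0.4933,-0.2136],[0.5568,-0.2223]])
for d in dots(f,.017): e=np.linalg.norm(P-d[0],axis=1)*1000; print(d,e.argmin(),e.min().round(1))
s=bot.grab_frame('scene');save(s,'s9.png',(200,120,460,330),3)
print(spot('nut1',s,8))"
```

```text
clock: 51.05
position: [0.5129, -0.2193, 0.3481]
tool_rot: [-3.141, -0.001, 2.579]
force: [-0.1, 0.3, 0.3]
grip_width: 0.0341
finger_force: 0.0
([0.4395, -0.1415], 70, [301.9, 85.6]) 0 0.9
([0.4313, -0.2056], 64, [250.1, 111.2]) 3 1.6
([0.5041, -0.1486], 61, [325.3, 139.0]) 1 2.6
([0.4942, -0.214], 58, [273.5, 161.9]) 4 1.0
([0.5669, -0.1593], 53, [343.7, 188.6]) 2 1.5
([0.5584, -0.2228], 51, [295.3, 209.8]) 5 1.7
[([0.4351, -0.2058, 0.0112], 0.64), ([0.4378, -0.1404, 0.0121], 0.58), ([0.5676, -0.1609, 0.0061], 0.55), ([0.5018, -0.1532, 0.0143], 0.54), ([0.4913, -0.2159, 0.0134], 0.43), ([0.5572, -0.2258, 0.0133], 0.4)]
```

View pics/s9.png

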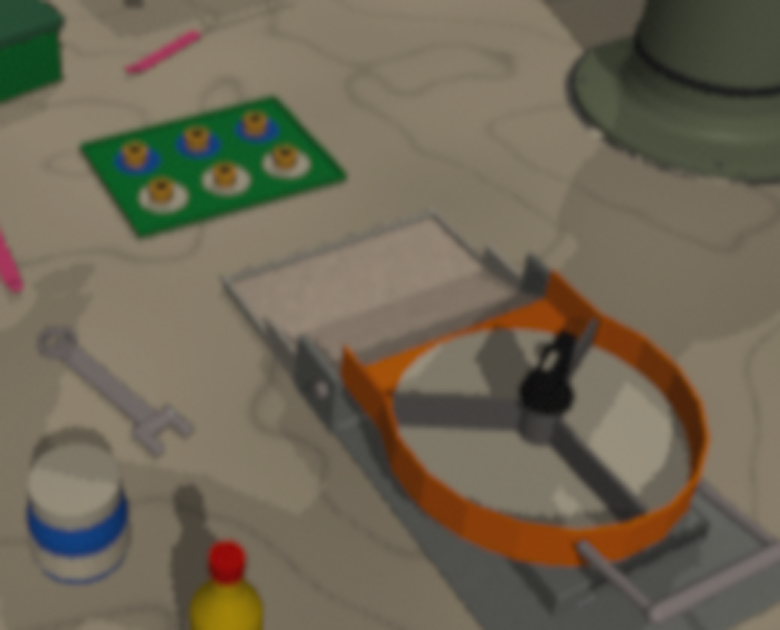

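All six nuts are centred within 3 mm in their circles. Both plugs are on the spout side (carousel x about -31 and -51 mm) and the drum is level.

```bash
python3 -c "
from workcell import bot
print(bot.job_done())"
```

```text
the job is handed in; nothing more can be done
None
```

I handed the job in with all six brass nuts flat on the tray, each within about 3 mm of its circle's centre, and both plugs at the spout on the carousel with the drum back down level. The bystanders measured unmoved, and handing in returned no verdict.

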